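Put the parts pots away mouth-down in the drop-front case

TASK

The repair is finished, so put the empty parts pots away for the night: fold the front of the black case all the way down, turn every eight-sided pot over and stand it mouth-down on the floor of the case so no dust gets in, and once all of them are in, fold the front up until it is fully shut. Don't knock the bottles or the neck rest.

Things in the scene. Friction and masses are not known exactly. Their poses are not given: they have to be found in the camera images.
- pot1: one of two or three like loose parts pots of bare aluminium: straight eight-sided cup, 64 mm across flats (69 over corners), 70 tall, walls 4, bottom 4, 0.15 kg. Origin: centre of the underside of its bottom; z points from the bottom out through the mouth (at the start up: it stands mouth-up on the bench). Flats face along x, y and halfway between; it lies steadily on a flat.
- pot2: one of two or three like loose parts pots of bare aluminium: straight eight-sided cup, 64 mm across flats (69 over corners), 70 tall, walls 4, bottom 4, 0.15 kg. Origin: centre of the underside of its bottom; z points from the bottom out through the mouth (at the start up: it stands mouth-up on the bench). Flats face along x, y and halfway between; it lies steadily on a flat.
- pot3: one of two or three like loose parts pots of bare aluminium: straight eight-sided cup, 64 mm across flats (69 over corners), 70 tall, walls 4, bottom 4, 0.15 kg. Origin: centre of the underside of its bottom; z points from the bottom out through the mouth (at the start up: it stands mouth-up on the bench). Flats face along x, y and halfway between; it lies steadily on a flat.
- case: fixed open-topped black case, 380 mm wide (y), 150 deep (x); back and end walls 45 tall, 10 thick; plywood floor 12 thick. Its long -x side, towards the robot, is the folding front. Inside: y -180 to 180, x -75 to 65 mm. Origin: centre of its underside on the bench; x to the back wall, z up. Place and yaw vary.
- front (a joint): angle of the folding front, hinged along its lower edge (panel 380 mm wide, 10 thick, top edge 60 mm from the hinge), rad: 0 = shut, upright; 1.45 = fully down at its stop, nearly flat towards the robot. Starts shut or a little ajar. The hinge is stiff: it stays where left; moving it takes up to about 5 N at the bar.
- front_bar (a point): middle of the round steel pull bar, 12 mm thick, 140 long, along the case's y, 110 mm from the hinge, beyond the front's top edge and in its plane (44 mm clear between bar and panel). Pinch it from above when shut (132 mm above the bench) or fully down (about 35 mm); it turns in the fingers. z points from hinge to bar.
- front_hinge (a point): middle of the hinge line of the folding front, 22 mm above the bench, on the front side of the case; axes as the case's
- polish: bystander: white polish bottle, 48 mm diameter, 130 mm tall; origin at its underside
- oil: bystander: small amber oil bottle, 44 mm diameter, 100 mm tall; origin at its underside
- neckrest: bystander: wooden guitar-neck rest with two cork ridges, 90 x 120 x 60 mm; origin at its underside
Mind the look-alikes: they are no part of the job. What is shaped like the pot3 but green is not meant.

How it is judged (in metres and radians):
On the way, in this order (a step that is already met when the one before it is completed fails the run):
1. the front is folded fully down (value of joint front above 1.3 rad), for 0.2 s.
2. with the front down, every pot stands mouth-down on the case floor, let go (angle between each of pot1, pot2, pot3's own z axis and vertical above 3.02 rad and x of pot1 in the frame of case between -0.06 and 0.05 m and y of pot1 in the frame of case between -0.16 and 0.16 m and z of pot1 in the frame of case between 0.076 and 0.088 m and linear speed of each of pot1, pot2, pot3 below 0.03 m/s and contact force between each of pot1, pot2, pot3 and the fingers below 0.1 N and x of pot2 in the frame of case between -0.06 and 0.05 m and y of pot2 in the frame of case between -0.16 and 0.16 m and z of pot2 in the frame of case between 0.076 and 0.088 m and x of pot3 in the frame of case between -0.06 and 0.05 m and y of pot3 in the frame of case between -0.16 and 0.16 m and z of pot3 in the frame of case between 0.076 and 0.088 m and value of joint front above 1 rad), for 0.3 s.
3. the front is folded up shut (value of joint front below 0.06 rad), for 0.2 s.
At the end, for the whole second after the job is handed in: every pot present stands mouth-down (within 7 degrees) at rest on the floor of the case, let go, and the front is shut to within 0.06 rad (angle between each of pot1, pot2, pot3's own z axis and vertical above 3.02 rad and x of pot1 in the frame of case between -0.06 and 0.05 m and y of pot1 in the frame of case between -0.16 and 0.16 m and z of pot1 in the frame of case between 0.076 and 0.088 m and linear speed of each of pot1, pot2, pot3 below 0.03 m/s and contact force between each of pot1, pot2, pot3 and the fingers below 0.1 N and x of pot2 in the frame of case between -0.06 and 0.05 m and y of pot2 in the frame of case between -0.16 and 0.16 m and z of pot2 in the frame of case between 0.076 and 0.088 m and x of pot3 in the frame of case between -0.06 and 0.05 m and y of pot3 in the frame of case between -0.16 and 0.16 m and z of pot3 in the frame of case between 0.076 and 0.088 m and value of joint front below 0.06 rad); the robot touches nothing.
It fails at once if a bystander (polish) is knocked more than 40 mm away (distance of polish from where it was at the start of the episode above 0.04 m).
It fails at once if a bystander (oil) is knocked more than 40 mm away (distance of oil from where it was at the start of the episode above 0.04 m).
It fails at once if a bystander (neckrest) is knocked more than 40 mm away (distance of neckrest from where it was at the start of the episode above 0.04 m).
Of pot1, pot2, pot3 only 2 to 3 are there at a start; the rules pass over those that are not, and their reading is None.
At some moment in a run one of pot1, pot2, pot3 may be knocked a few centimetres aside while the robot is not near it.
It also fails if it takes over 210 s, if anything falls off the work surface, if the arm or the gripper's body presses on something with over 40 N, if the wrist force passes 120 N, or if a joint passes its speed limit or range.

ROBOT

A 6-joint arm with a two-finger parallel gripper is mounted at the origin on the work surface. World frame = base frame: x ahead of the robot, y to its left, z up, the work surface at z = 0. Lengths are in m, angles in degrees, forces in N, time in s.
With the tool pointing down it reaches from about 0.25 to 0.725 m from the base axis. Payload 9.7 kg.
Tool frame: the origin (TCP) lies at the very end of the fingers, on their centre line; the grasp point (between the pads) lies grasp_offset behind it (grasp_offset is the distance from the TCP to the grasp point, in m); z points along the fingers, y is the line along which they close (so a half turn about z gives the same grasp; the last joint's range is limited). The gripper opens to 85 mm and grips with 20 to 120 N. Pads are 22 mm wide; open, the fingers measure 114 mm over their backs; the gripper's body (76 mm by 85 mm) begins 54 mm behind the grasp point. The pads swing forward as they close: fully open they stand 13 mm farther back than shut.
Start: joints at [-67.093, 4.979, 10.078, 95.1, 0, 90], TCP at [0.214, -0.507, 0.231] pointing down, gripper open.
Joint ranges: [-179.16, 179.16], [-48.56, 103.87], [-65.8, 70.77], [-126.05, 130.52], [-82.76, 87.17], [-180, 180]. Speed limits (degrees/s): [127.2, 127.2, 147.25, 180, 180, 180].

INTERFACE

Orientations are given as [roll, pitch, yaw] about the fixed x, y, z axes, in that order (R = Rz(yaw) Ry(pitch) Rx(roll)).
In Python, from workcell import get_obs, camera, calibration, job_done, recognise, cut_out, mark_of, grasp_offset gives the robot as it stands.
- The arm moves only by the tool servo_tool, never from a script. Its argument "moves" is a list of rows, each a list of 3 entries, a list of its own where there are three numbers: the turn, a rotation vector about the tool's x, y, z in degrees, then the shift along the tool's x, y, z in m, then the opening in per cent of the stroke, from 0 (shut) to 100 (fully open). In form: [[[ax, ay, az], [x, y, z], claw], ...]. A call has 1 to 12 rows; each row shifts and turns the commanded pose from where the row before left it, along the tool's axes as they then stand; what a row does not reach is not made up. A row lasts 1/10 s, in which the tool goes at most 50 mm and 8.59 degrees, less where a joint would pass 70% of its speed; a pose out of reach is approached as far as the arm can. A call is refused whole if a number of a shift passes 0.05 or a number of a turn 8.59, either way. A call with a gripper value outside its range is refused whole. The fingers move at their own pace and stop on an object; "force" is the grip in N (left out, the last holds). Time passes only in rows, so rows that do not move let the fingers close. It gives the time, the measured TCP pose, the force, the opening and the grip force at its end, in the units of the state.
- get_obs(): the state, without advancing time (a new reading comes with each control period).
- camera(name): name is "side" or "top"; returns (picture, depth): 480x640x3 uint8, red, green, blue; 480x640 float32, m along the optical axis (not along the pixel's ray), 0 where there is no reading.
- calibration(name): a dict with "camera_matrix" (3x3 intrinsics, pixels), "R" (3x3) and "t" (3): a world point X has camera coordinates R X + t. Camera axes: x right, y down, z forward; pixel columns grow to the right and rows downward; lengths in m; the calibration is good to about 2 mm. A picture is of the moment at which its call begins. calibration takes no time and is no camera call.
- job_done(): hands the job in; it is judged then, once.
Trained networks look in the newest picture that a camera, given by its name, has taken for a name from the list of things; names that differ only in an ending like _2 or _b are one class to them, and where a whole thing is asked for, a point or a joint stands for the part that bears it (a point fixed in the world has none). Each returns a list of dicts, best first, with "score" (0 to 1); they miss things now and then, are a little off and sometimes report something else, mostly with a low value. They report only what shows in the picture. A call takes as long as a camera call. They do not tell look-alikes from the thing itself.
- recognise(name, camera): "xyz" ([x, y, z] in m, in the coordinates of the camera as it stood for that picture, good to about 4 mm: the middle of the surface that is visible of it).
- cut_out(name, camera): "mask" (480x640 bool, what is visible of it).
- mark_of(name, camera): "xyz" ([x, y, z] in m, in the coordinates of the camera as it stood for that picture, good to about 4 mm: a listed point, or the origin of a listed thing).
The state is a dict: "time": time; "q": joint angles; "qd": joint speeds; "joint_efforts": joint torques, N m; "ee_pos": TCP position; "tcp_rot": TCP orientation; "wrist_force": force on the tool from outside, world axes, zero at the start; "torque": the same for the moment, N m; "opening": finger opening in m; "grasp_force": force on a finger pad.
Only numpy, scipy, OpenCV 4.12 (cv2) and the standard library are available. Lean on these libraries where they do the work, as an engineer would, in place of code of your own. Each camera call takes 0.05 s, during which the arm holds its last target. There are 200 camera calls.

## Working session

There is one attempt and no reset: what is moved stays moved. The work goes in short steps, Python scripts to look and compute and a tool call to move; the robot and the scene stay as the last step left them, time stands still between calls to the robot, and variables do not carry over. Pictures are saved under pics/ and viewed, at most 14 in all, crops included, and the job is handed in when it is done.

Besides the shell and the picture viewer there is one more tool, called after "Request:" as name(argument=value, ...) on one line, values as JSON. servo_tool: Moves the arm, as the interface text tells. Its arguments: {"type":"object","properties":{"moves":{"type":"array"},"force":{"type":"number"}},"required":["moves"]}

```bash
mkdir -p pics; cat > h.py <<'E'
import numpy as np, cv2
from workcell import *
def world(cam,p):
    c=calibration(cam); return np.array(c["R"]).T@(np.array(p)-np.array(c["t"]))
def snap(cam,name):
    im,d=camera(cam); cv2.imwrite(f"pics/{name}.png",im[:,:,::-1]); return im,d
def cloud(cam,d):
    c=calibration(cam);K=np.array(c["camera_matrix"])
    v,u=np.mgrid[0:480,0:640]
    P=np.stack([(u-K[0,2])/K[0,0]*d,(v-K[1,2])/K[1,1]*d,d],-1)
    return (P-np.array(c["t"]))@np.array(c["R"])
E
python3 - <<'E'
from h import *
print(get_obs()); print(grasp_offset if not callable(grasp_offset) else grasp_offset())
for cam in("top","side"):
    im,d=snap(cam,cam+"0")
    for n in("pot1","case","front_bar","front_hinge","polish","oil","neckrest"):
        print(cam,n,[(round(r["score"],2),world(cam,r["xyz"]).round(3).tolist()) for r in mark_of(n,cam)])
E
```

```text
{'time': 0.0, 'q': array([-6.70905652e+01,  5.01112288e+00,  1.00341469e+01,  9.51002353e+01,
       -2.86015690e-05,  9.00005615e+01]), 'qd': array([ 0.01815012, -0.09398728, -0.03989568, -0.01309121,  0.04918931,
        0.06412409]), 'joint_efforts': array([ 1.53501340e-03, -5.20387495e+01,  4.64803290e+01,  1.62688340e-02,
        9.15648366e-05,  8.68364282e-06]), 'ee_pos': array([ 0.21400947, -0.50639909,  0.23058011]), 'tcp_rot': array([-1.79922789e+02,  2.93582087e-05,  2.29088734e+01]), 'wrist_force': array([-1.30686743, -0.08611744, -1.48730462]), 'torque': array([-0.01474516,  0.00684654, -0.02563363]), 'grasp_force': 0.0, 'opening': 0.08530884301702617}
0.0187
top pot1 [(0.97, [0.469, -0.354, -0.002]), (0.89, [0.374, -0.31, 0.002]), (0.77, [0.427, -0.165, 0.002]), (0.67, [0.628, -0.054, 0.001]), (0.61, [0.284, -0.195, -0.003])]
top case [(0.79, [0.58, 0.261, 0.001])]
top front_bar [(0.81, [0.524, 0.207, 0.131])]
top front_hinge [(0.91, [0.524, 0.21, 0.025]), (0.62, [0.63, -0.057, 0.004]), (0.59, [0.584, -0.505, -0.004])]
top polish [(0.96, [0.759, -0.099, 0.0]), (0.17, [0.584, 0.261, 0.004])]
top oil [(0.75, [0.68, -0.284, 0.002]), (0.49, [0.524, 0.211, 0.027]), (0.24, [0.524, 0.209, 0.134])]
top neckrest [(0.93, [0.583, -0.504, 0.001])]
side pot1 [(0.83, [0.285, -0.198, -0.003]), (0.72, [0.633, -0.05, 0.001]), (0.72, [0.469, -0.36, 0.001]), (0.7, [0.373, -0.31, -0.002])]
side case [(0.79, [0.587, 0.263, -0.0])]
side front_bar []
side front_hinge [(0.79, [0.519, 0.209, 0.023])]
side polish [(0.57, [0.76, -0.095, -0.003])]
side oil [(0.62, [0.631, -0.052, 0.003]), (0.61, [0.68, -0.283, 0.001])]
side neckrest [(0.73, [0.588, -0.5, -0.004])]
```

View pics/top0.png

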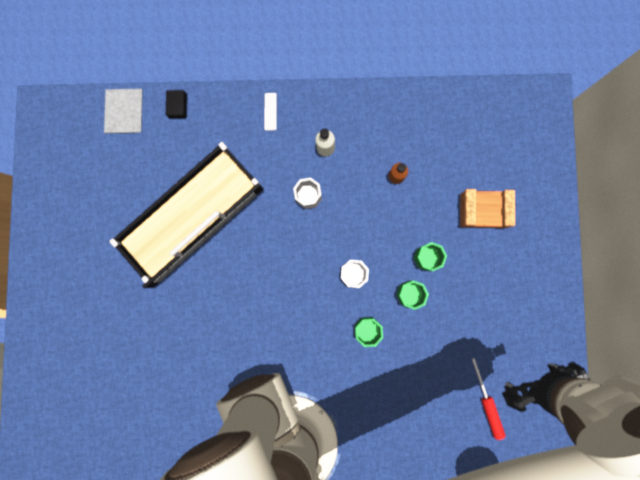

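View pics/side0.png

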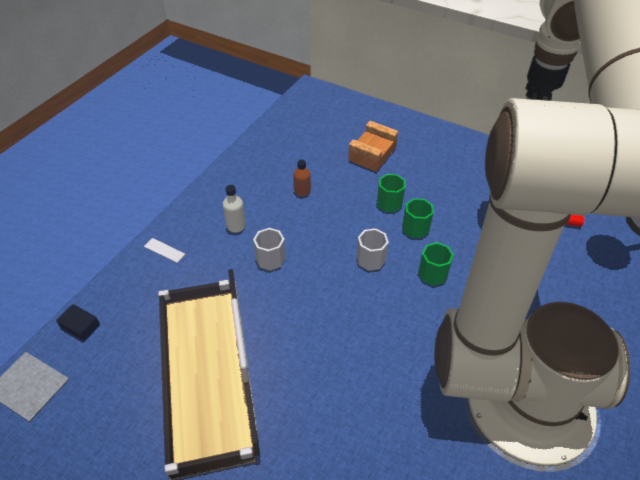

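Two bare aluminium pots show (top view, about (307,193) and (354,273)). The three at about (432,257), (413,295) and (368,332) are green look-alikes. The case is yawed about 41° and its front looks shut, with the bar at about (198,235). Next I'll refine these poses.

```bash
cat >> h.py <<'E'
from scipy.spatial.transform import Rotation as Ro
def pot_fit(P,c,z0,z1,r=0.05):
    m=(P[...,2]>z0)&(P[...,2]<z1)&(np.hypot(P[...,0]-c[0],P[...,1]-c[1])<r)
    q=P[m][:,:2]; best=None
    for a in range(0,45):
        t=np.radians(a+np.arange(4)*45); pr=q@np.stack([np.cos(t),np.sin(t)])
        w=np.percentile(pr,99,axis=0)-np.percentile(pr,1,axis=0)
        if best is None or w.sum()<best[0]:
            mid=(np.percentile(pr,99,axis=0)+np.percentile(pr,1,axis=0))/2
            best=(w.sum(),a,w.round(4),np.linalg.lstsq(np.stack([np.cos(t),np.sin(t)],1),mid,rcond=None)[0])
    return len(q),best[1:]
def bar_fit(P,zlo,c,r=0.11):
    m=(P[...,2]>zlo)&(P[...,2]<0.16)&(np.hypot(P[...,0]-c[0],P[...,1]-c[1])<r); q=P[m]
    u=np.linalg.svd(q[:,:2]-q[:,:2].mean(0),full_matrices=False)[2][0]; s=(q[:,:2]-q[:,:2].mean(0))@u
    return len(q),q[:,:2].mean(0)+u*(s.max()+s.min())/2,s.max()-s.min(),np.degrees(np.arctan2(u[1],u[0])),q[:,2].max()
def plan(wps,rows_state=None):
    """wps: (pos, R, claw, n). From measured or last commanded pose; prints tool-frame rows."""
    if rows_state is None:
        o=get_obs(); p=np.array(o["ee_pos"]); R=Ro.from_euler("xyz",o["tcp_rot"],degrees=True)
    else: p,R=rows_state
    out=[]
    for pos,Rt,claw,n in wps:
        pos=np.array(pos,float); rv=(R.inv()*Rt).magnitude()
        n=max(n,int(np.ceil(np.linalg.norm(pos-p)/0.049)),int(np.ceil(np.degrees(rv)/8.5)))
        for k in range(n):
            t=(R.inv()*Rt).as_rotvec(degrees=True)/(n-k); d=R.inv().apply(pos-p)/(n-k)
            t=t.round(1);d=d.round(3)
            out.append([t.tolist(),d.tolist(),claw]); p=p+R.apply(d); R=R*Ro.from_rotvec(t,degrees=True)
    for i in range(0,len(out),12): print(str([[[x+0 for x in a],[x+0 for x in b],c] for a,b,c in out[i:i+12]]).replace(" ","").replace(".0,",",").replace(".0]","]").replace("-0,","0,").replace("-0]","0]"))
    return p,R
def tool(y_az,beta=0,):
    """tool pointing down with closing axis y at azimuth y_az; heading u=y_az+90; beta tilts z from down to heading"""
    a=np.radians(y_az); y=np.array([np.cos(a),np.sin(a),0]); u=np.array([-np.sin(a),np.cos(a),0]); b=np.radians(beta)
    z=np.array([0,0,-np.cos(b)])+u*np.sin(b); x=np.cross(y,z); return Ro.from_matrix(np.stack([x,y,z],1))
E
python3 - <<'E'
from h import *
im,d=camera("top");P=cloud("top",d)
print(bar_fit(P,0.115,(0.524,0.207)))
m=cut_out("case","top")[0]["mask"]; q=P[m&(P[...,2]>0.03)&(P[...,2]<.055)][:,:2].astype(np.float32)
print(cv2.minAreaRect(q))
for c in((.427,-.165),(.63,-.052)): print(pot_fit(P,c,.06,.08))
p,R=plan([((.50,.12,.231),tool(41),100,1),((.524,.207,.18),tool(41),100,1)])
E
```

```text
(351, array([0.52340559, 0.20610295]), np.float64(0.1507026269333836), np.float64(131.58382907517344), np.float64(0.14275213781004592))
((0.5801032185554504, 0.2575085461139679), (0.16489604115486145, 0.3828413188457489), 41.476436614990234)
(142, (44, array([0.0634, 0.061 , 0.0637, 0.0631]), array([ 0.4264107 , -0.16717832])))
(173, (9, array([0.0637, 0.0638, 0.0634, 0.0638]), array([ 0.6307421 , -0.05259656])))
[[[0,0,-7.2],[0.034,-0.031,0],100],[[0,0,-7.2],[0.037,-0.027,0],100],[[0,0,-7.2],[0.04,-0.022,0],100],[[0,0,-7.2],[0.043,-0.016,0],100],[[0,0,-7.2],[0.045,-0.011,0],100],[[0,0,-7.2],[0.046,-0.005,0],100],[[0,0,-7.2],[0.046,0.001,0],100],[[0,0,-7.2],[0.045,0.006,0],100],[[0,0,-7.2],[0.044,0.012,0],100],[[0,0,-7.2],[0.043,0.017,0],100],[[0,0,-7.2],[0.04,0.023,0],100],[[0,0,-7.2],[0.037,0.027,0],100]]
[[[0,0,-7.2],[0.033,0.032,0],100],[[0,0,-7.2],[0.029,0.036,0],100],[[0,0,-7.3],[0.024,0.039,0],100],[[0,0,0],[0.017,0.025,0.017],100],[[0,0,0],[0.016,0.025,0.017],100],[[0,0,0],[0.017,0.025,0.017],100]]
```

Request:
servo_tool(moves=[[[0, 0, -7.2], [0.034, -0.031, 0], 100], [[0, 0, -7.2], [0.037, -0.027, 0], 100], [[0, 0, -7.2], [0.04, -0.022, 0], 100], [[0, 0, -7.2], [0.043, -0.016, 0], 100], [[0, 0, -7.2], [0.045, -0.011, 0], 100], [[0, 0, -7.2], [0.046, -0.005, 0], 100], [[0, 0, -7.2], [0.046, 0.001, 0], 100], [[0, 0, -7.2], [0.045, 0.006, 0], 100], [[0, 0, -7.2], [0.044, 0.012, 0], 100], [[0, 0, -7.2], [0.043, 0.017, 0], 100], [[0, 0, -7.2], [0.04, 0.023, 0], 100], [[0, 0, -7.2], [0.037, 0.027, 0], 100]])

```text
time: 2.1
ee_pos: [0.443, -0.0031, 0.2315]
tcp_rot: [180.0, 0.0, 109.6]
wrist_force: [1.4, -0.4, 0.5]
opening: 0.0851
grasp_force: 0.0
```

Request:
servo_tool(moves=[[[0, 0, -7.2], [0.033, 0.032, 0], 100], [[0, 0, -7.2], [0.029, 0.036, 0], 100], [[0, 0, -7.3], [0.024, 0.039, 0], 100], [[0, 0, 0], [0.017, 0.025, 0.017], 100], [[0, 0, 0], [0.016, 0.025, 0.017], 100], [[0, 0, 0], [0.017, 0.025, 0.017], 100], [[0, 0, 0], [0, 0, 0], 100], [[0, 0, 0], [0, 0, 0], 100]])

```text
time: 2.9
ee_pos: [0.5238, 0.2075, 0.1797]
tcp_rot: [-179.9, -0.0, 131.1]
wrist_force: [-0.0, 0.1, 0.2]
opening: 0.0854
grasp_force: 0.0
```

```bash
python3 - <<'E'
from h import *
R=tool(41.4); ux=np.array([.75,.661,0]); b=np.array([.5234,.2063,0])
s=plan([((.5234,.2063,.115),R,100,3),((.5234,.2063,.115),R,0,7)])
t=np.linspace(0,1.45,19)[1:]
plan([(b-ux*.11*np.sin(a)+[0,0,.022+.11*np.cos(a)-.017],R,0,1) for a in t],s)
E
```

```text
[[[0,0,-0.1],[0,0,0.022],100],[[0,0,-0.1],[0,0,0.021],100],[[-0.1,0,-0.1],[-0.001,-0.001,0.022],100],[[0,0,0],[0,0,0],0],[[0,0,0],[0,0,0],0],[[0,0,0],[0,0,0],0],[[0,0,0],[0,0,0],0],[[0,0,0],[0,0,0],0],[[0,0,0],[0,0,0],0],[[0,0,0],[0,0,0],0]]
[[[0,0,0],[0,-0.009,0],0],[[0,0,0],[0,-0.009,0.001],0],[[0,0,0],[0,-0.008,0.002],0],[[0,0,0],[0,-0.009,0.002],0],[[0,0,0],[0,-0.008,0.004],0],[[0,0,0],[0,-0.008,0.003],0],[[0,0,0],[0,-0.008,0.005],0],[[0,0,0],[0,-0.007,0.005],0],[[0,0,0],[0,-0.007,0.005],0],[[0,0,0],[0,-0.006,0.007],0],[[0,0,0],[0,-0.006,0.006],0],[[0,0,0],[0,-0.006,0.007],0]]
[[[0,0,0],[0,-0.004,0.008],0],[[0,0,0],[0,-0.004,0.008],0],[[0,0,0],[0,-0.004,0.008],0],[[0,0,0],[0,-0.003,0.008],0],[[0,0,0],[0,-0.002,0.009],0],[[0,0,0],[0,-0.001,0.008],0]]
```

Request:
servo_tool(moves=[[[0, 0, -0.1], [0, 0, 0.022], 100], [[0, 0, -0.1], [0, 0, 0.021], 100], [[0, 0, -0.1], [-0.001, -0.001, 0.022], 100], [[0, 0, 0], [0, 0, 0], 0], [[0, 0, 0], [0, 0, 0], 0], [[0, 0, 0], [0, 0, 0], 0], [[0, 0, 0], [0, 0, 0], 0], [[0, 0, 0], [0, 0, 0], 0], [[0, 0, 0], [0, 0, 0], 0], [[0, 0, 0], [0, 0, 0], 0]], force=30)

```text
time: 3.9
ee_pos: [0.5244, 0.2059, 0.1163]
tcp_rot: [179.9, 0.0, 131.3]
wrist_force: [-0.9, -1.3, 4.9]
opening: 0.0106
grasp_force: 29.3
```

Request:
servo_tool(moves=[[[0, 0, 0], [0, -0.009, 0], 0], [[0, 0, 0], [0, -0.009, 0.001], 0], [[0, 0, 0], [0, -0.008, 0.002], 0], [[0, 0, 0], [0, -0.009, 0.002], 0], [[0, 0, 0], [0, -0.008, 0.004], 0], [[0, 0, 0], [0, -0.008, 0.003], 0], [[0, 0, 0], [0, -0.008, 0.005], 0], [[0, 0, 0], [0, -0.007, 0.005], 0], [[0, 0, 0], [0, -0.007, 0.005], 0], [[0, 0, 0], [0, -0.006, 0.007], 0], [[0, 0, 0], [0, -0.006, 0.006], 0], [[0, 0, 0], [0, -0.006, 0.007], 0]])

```text
time: 5.1
ee_pos: [0.4558, 0.1455, 0.0677]
tcp_rot: [179.9, 0.0, 131.3]
wrist_force: [10.1, 2.8, -2.0]
opening: 0.0108
grasp_force: 29.7
```

Request:
servo_tool(moves=[[[0, 0, 0], [0, -0.004, 0.008], 0], [[0, 0, 0], [0, -0.004, 0.008], 0], [[0, 0, 0], [0, -0.004, 0.008], 0], [[0, 0, 0], [0, -0.003, 0.008], 0], [[0, 0, 0], [0, -0.002, 0.009], 0], [[0, 0, 0], [0, -0.001, 0.008], 0], [[0, 0, 0], [0, 0, 0], 0], [[0, 0, 0], [0, 0, 0], 0]])

```text
time: 5.9
ee_pos: [0.4426, 0.1339, 0.0192]
tcp_rot: [179.9, 0.0, 131.3]
wrist_force: [7.4, -0.5, 3.2]
opening: 0.011
grasp_force: 30.8
```

Request:
servo_tool(moves=[[[0, 0, 0], [0, 0, 0], 35], [[0, 0, 0], [0, 0, 0], 35], [[0, 0, 0], [0, 0, 0], 35], [[0, 0, 0], [0, 0, -0.03], 35], [[0, 0, 0], [0, 0, -0.05], 35], [[0, 0, 0], [0, 0, -0.05], 100], [[0, 0, 0], [0, 0, -0.05], 100]])

```text
time: 6.6
ee_pos: [0.4413, 0.1337, 0.2007]
tcp_rot: [-179.9, -0.0, 131.3]
wrist_force: [0.7, 0.3, -1.1]
opening: 0.0578
grasp_force: 0.0
```

```bash
python3 - <<'E'
from h import *
o=get_obs(); print(o["q"].round(1),o["ee_pos"].round(3),o["wrist_force"].round(1))
im,d=snap("top","t1");P=cloud("top",d)
print(bar_fit(P,.02,(.443,.134),.06))
for c in((.427,-.165),(.63,-.052)): print(pot_fit(P,c,.06,.08))
E
```

```text
[16.8 -7.6 -5.7 92.   0.  65.5] [0.441 0.134 0.201] [ 0.7  0.3 -1.1]
(214, array([0.46673351, 0.13736925]), np.float64(0.08971247835449987), np.float64(-106.04235564548897), np.float64(0.04660806132696116))
(138, (44, array([0.0633, 0.061 , 0.0636, 0.0631]), array([ 0.42641513, -0.16715368])))
(170, (9, array([0.0642, 0.0642, 0.0631, 0.0638]), array([ 0.63087502, -0.05249202])))
```

```bash
cat >> h.py <<'E'
def tcp(G,R,off=0.015): return np.array(G,float)+R.as_matrix()[:,2]*off
E
python3 - <<'E'
from h import *
R=tool(89,25); G=(.4265,-.167,.042)
s=plan([(tcp(G,R,-.085),R,100,1)])
s=plan([(tcp(G,R),R,100,3),(tcp(G,R),R,0,6)],s)
G2=(.4265,-.167,.11);R2=tool(89,-65)
s=plan([(tcp(G2,R),R,0,2),(tcp(G2,R2),R2,0,1)],s)
G3=(.4265,-.167,.0335); plan([(tcp(G3,R2),R2,0,4)],s)
E
```

```text
[[[1.5,3.4,-6.7],[-0.034,-0.027,0.013],100],[[1.5,3.4,-6.7],[-0.032,-0.03,0.012],100],[[1.5,3.4,-6.7],[-0.028,-0.033,0.01],100],[[1.6,3.4,-6.7],[-0.025,-0.036,0.01],100],[[1.5,3.4,-6.7],[-0.021,-0.039,0.01],100],[[1.5,3.5,-6.7],[-0.017,-0.04,0.009],100],[[1.6,3.5,-6.6],[-0.014,-0.043,0.009],100]]
[[[0,0,0],[0,0,0.033],100],[[0,0,0],[0,0,0.034],100],[[0,0,0],[0,0,0.033],100],[[0,0,0],[0,0,0],0],[[0,0,0],[0,0,0],0],[[0,0,0],[0,0,0],0],[[0,0,0],[0,0,0],0],[[0,0,0],[0,0,0],0],[[0,0,0],[0,0,0],0]]
[[[0,0,0],[0.014,0,-0.031],0],[[0,0,0],[0.015,0,-0.03],0],[[0,-8.2,0],[-0.001,0,-0.001],0],[[0,-8.2,0],[-0.002,0,-0.001],0],[[0,-8.2,0],[-0.002,0,-0.001],0],[[0,-8.2,0],[-0.002,0,-0.001],0],[[0,-8.2,0],[-0.002,0,0],0],[[0,-8.2,0],[-0.002,0,0],0],[[0,-8.2,0],[-0.002,0,0],0],[[0,-8.2,0],[-0.002,0,0],0],[[0,-8.1,0],[-0.002,0,0.001],0],[[0,-8.2,0],[-0.002,0,0.001],0]]
[[[0,-8.1,0],[-0.001,0,0],0]]
[[[0,0,0],[0.017,0,0.008],0],[[0,0,0],[0.017,0,0.008],0],[[0,0,0],[0.018,0,0.008],0],[[0,0,0],[0.017,0.001,0.009],0]]
```

View pics/t1.png

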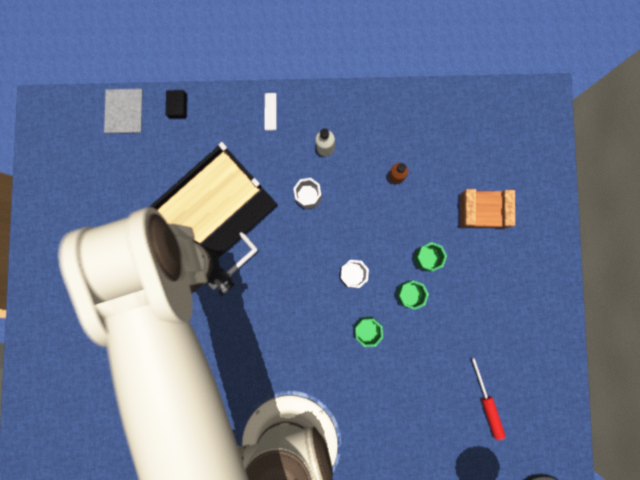

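The front is folded down, with the bar now at about (240,260), and both pots haven't moved. Next I'll pick pot 1.

Request:
servo_tool(moves=[[[1.5, 3.4, -6.7], [-0.034, -0.027, 0.013], 100], [[1.5, 3.4, -6.7], [-0.032, -0.03, 0.012], 100], [[1.5, 3.4, -6.7], [-0.028, -0.033, 0.01], 100], [[1.6, 3.4, -6.7], [-0.025, -0.036, 0.01], 100], [[1.5, 3.4, -6.7], [-0.021, -0.039, 0.01], 100], [[1.5, 3.5, -6.7], [-0.017, -0.04, 0.009], 100], [[1.6, 3.5, -6.6], [-0.014, -0.043, 0.009], 100], [[0, 0, 0], [0, 0, 0], 100], [[0, 0, 0], [0, 0, 0], 100]])

```text
time: 7.55
ee_pos: [0.4584, -0.1661, 0.1104]
tcp_rot: [-179.7, -25.4, 178.2]
wrist_force: [1.1, -0.4, 1.0]
opening: 0.0851
grasp_force: 0.0
```

```bash
python3 - <<'E'
from h import *
R=tool(89,25); G=(.4265,-.167,.042)
print(get_obs()["ee_pos"],tcp(G,R,-.085),get_obs()["q"].round(1)); im,d=snap("side","s2")
E
```

```text
[ 0.45844409 -0.1660775   0.11044809] [ 0.46241708 -0.16762693  0.11903616] [-16.2  20.6  10.6 104.7  -6.4 -13. ]
```

View pics/s2.png

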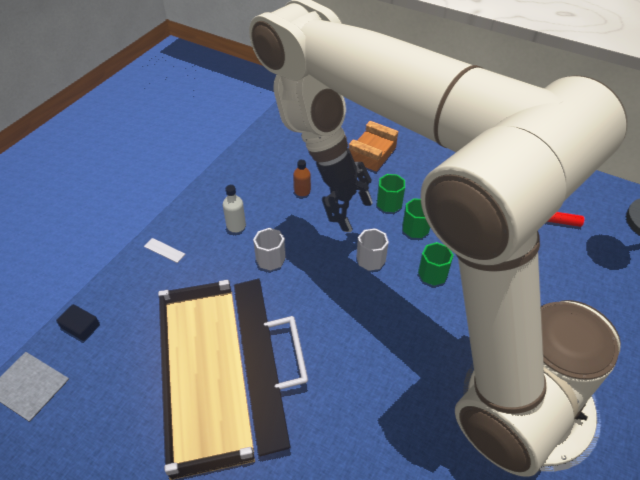

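The gripper is tilted just above pot 1 at (372,250), with the front down and nothing disturbed. I'll replan from the measured pose.

```bash
python3 - <<'E'
from h import *
R=tool(89,25); G=(.4265,-.167,.042)
plan([(tcp(G,R,-.05),R,100,2),(tcp(G,R),R,100,3),(tcp(G,R),R,0,6)])
E
```

```text
[[[0,-0.2,-0.4],[0,-0.001,0.013],100],[[0,-0.1,-0.3],[0,-0.001,0.014],100],[[0,0,0],[0,0,0.022],100],[[0,0,0],[0,0,0.021],100],[[0,0,0],[0,0,0.022],100],[[0,0,0],[0,0,0],0],[[0,0,0],[0,0,0],0],[[0,0,0],[0,0,0],0],[[0,0,0],[0,0,0],0],[[0,0,0],[0,0,0],0],[[0,0,0],[0,0,0],0]]
```

Request:
servo_tool(moves=[[[0, -0.2, -0.4], [0, -0.001, 0.013], 100], [[0, -0.1, -0.3], [0, -0.001, 0.014], 100], [[0, 0, 0], [0, 0, 0.022], 100], [[0, 0, 0], [0, 0, 0.021], 100], [[0, 0, 0], [0, 0, 0.022], 100], [[0, 0, 0], [0, 0, 0], 0], [[0, 0, 0], [0, 0, 0], 0], [[0, 0, 0], [0, 0, 0], 0], [[0, 0, 0], [0, 0, 0], 0], [[0, 0, 0], [0, 0, 0], 0], [[0, 0, 0], [0, 0, 0], 0]], force=40)

```text
time: 8.7
ee_pos: [0.4211, -0.1671, 0.03]
tcp_rot: [-180.0, -24.8, 179.1]
wrist_force: [2.3, 2.2, 7.1]
opening: 0.0642
grasp_force: 45.1
```

```bash
python3 - <<'E'
from h import *
R=tool(89,25); R2=tool(89,-65); print(get_obs()["opening"],tcp((.4265,-.167,.042),R))
s=plan([(tcp((.4265,-.167,.11),R),R,0,3),(tcp((.4265,-.167,.11),R2),R2,0,1)])
plan([(tcp((.4265,-.167,.035),R2),R2,0,4)],s)
E
```

```text
0.06424945255564853 [ 0.42016169 -0.16688936  0.02840538]
[[[0,0.1,0],[0.01,0,-0.02],0],[[0,0,0],[0.009,0,-0.02],0],[[-0.1,0.1,0.1],[0.01,0,-0.02],0],[[0,-8.2,0],[-0.001,0,-0.001],0],[[0,-8.2,0],[-0.002,0,-0.001],0],[[0,-8.2,0],[-0.002,0,-0.001],0],[[0,-8.2,0],[-0.002,0,-0.001],0],[[0,-8.2,0],[-0.002,0,0],0],[[0,-8.2,0],[-0.002,0,0],0],[[0,-8.2,0],[-0.002,0,0],0],[[0,-8.2,0],[-0.002,0,0],0],[[0,-8.1,0],[-0.002,0,0.001],0]]
[[[0,-8.2,0],[-0.001,0,0.001],0],[[0,-8.1,0],[-0.002,0,0.001],0]]
[[[0,0,0],[0.017,0,0.008],0],[[0,0,0],[0.017,0,0.008],0],[[0,0,0],[0.017,0,0.008],0],[[0,0,0],[0.017,0,0.007],0]]
```

Request:
servo_tool(moves=[[[0, 0.1, 0], [0.01, 0, -0.02], 0], [[0, 0, 0], [0.009, 0, -0.02], 0], [[-0.1, 0.1, 0.1], [0.01, 0, -0.02], 0], [[0, -8.2, 0], [-0.001, 0, -0.001], 0], [[0, -8.2, 0], [-0.002, 0, -0.001], 0], [[0, -8.2, 0], [-0.002, 0, -0.001], 0], [[0, -8.2, 0], [-0.002, 0, -0.001], 0], [[0, -8.2, 0], [-0.002, 0, 0], 0], [[0, -8.2, 0], [-0.002, 0, 0], 0], [[0, -8.2, 0], [-0.002, 0, 0], 0], [[0, -8.2, 0], [-0.002, 0, 0], 0], [[0, -8.1, 0], [-0.002, 0, 0.001], 0]])

```text
time: 9.9
ee_pos: [0.4499, -0.1801, 0.0979]
tcp_rot: [179.1, 48.0, 178.9]
wrist_force: [2.1, -0.4, 0.7]
opening: 0.0641
grasp_force: 44.9
```

Request:
servo_tool(moves=[[[0, -8.2, 0], [-0.001, 0, 0.001], 0], [[0, -8.1, 0], [-0.002, 0, 0.001], 0], [[0, 0, 0], [0, 0, 0], 0], [[0, 0, 0], [0, 0, 0], 0]])

```text
time: 10.3
ee_pos: [0.4747, -0.208, 0.1032]
tcp_rot: [177.2, 62.7, 178.1]
wrist_force: [-1.0, 0.1, -2.8]
opening: 0.0641
grasp_force: 44.0
```

```bash
python3 - <<'E'
from h import *
R2=tool(89,-65); print(get_obs()["opening"],get_obs()["q"].round(1),tcp((.4265,-.167,.11),R2))
plan([(tcp((.4265,-.167,.034),R2),R2,0,5)])
im,d=snap("side","s3")
E
```

```text
0.06410441871475746 [-44.  -48.5 -65.7  19.1  39.2 -23.4] [ 0.44009255 -0.16723726  0.10366073]
[[[0.4,-0.5,-0.1],[0.017,0.008,0.001],0],[[0.4,-0.5,-0.1],[0.017,0.008,0.001],0],[[0.4,-0.4,-0.1],[0.017,0.008,0],0],[[0.4,-0.5,-0.1],[0.016,0.008,0],0],[[0.5,-0.4,0],[0.016,0.008,0.001],0]]
```

View pics/s3.png

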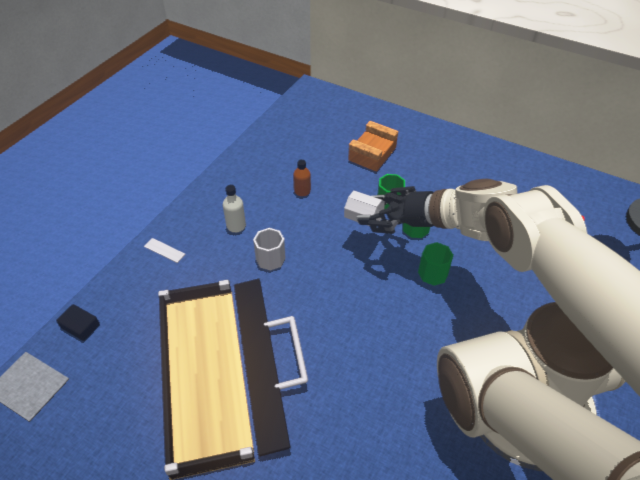

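Pot 1 is held sideways at about (362,207), but J2 and J3 are at their limits because this is too close to the base. I'll lay it down farther out.

```bash
python3 - <<'E'
from h import *
R2=tool(89,-65); L=np.array([.53,-.165,0])
s=plan([(tcp(L+[0,0,.11],R2),R2,0,5),(tcp(L+[0,0,.11],R2),R2,0,2)])
plan([(tcp(L+[0,0,.034],R2),R2,0,5)],s)
E
```

```text
[[[0.4,-0.5,-0.1],[-0.006,0.008,0.012],0],[[0.4,-0.5,-0.1],[-0.006,0.008,0.012],0],[[0.4,-0.5,-0.1],[-0.007,0.009,0.013],0],[[0.5,-0.4,-0.1],[-0.006,0.008,0.012],0],[[0.4,-0.5,-0.1],[-0.006,0.009,0.013],0],[[0,0,0],[0,0,0],0],[[0,0,0],[0,0,0],0]]
[[[0,0,0],[0.014,0,0.006],0],[[0,0,0],[0.014,0,0.006],0],[[0,0,0],[0.014,0,0.007],0],[[0,0,0],[0.013,0,0.006],0],[[0,0,0],[0.014,0,0.007],0]]
```

Request:
servo_tool(moves=[[[0.4, -0.5, -0.1], [-0.006, 0.008, 0.012], 0], [[0.4, -0.5, -0.1], [-0.006, 0.008, 0.012], 0], [[0.4, -0.5, -0.1], [-0.007, 0.009, 0.013], 0], [[0.5, -0.4, -0.1], [-0.006, 0.008, 0.012], 0], [[0.4, -0.5, -0.1], [-0.006, 0.009, 0.013], 0], [[0, 0, 0], [0, 0, 0], 0], [[0, 0, 0], [0, 0, 0], 0]])

```text
time: 11.05
ee_pos: [0.5475, -0.1684, 0.1072]
tcp_rot: [179.9, 64.6, 179.3]
wrist_force: [0.1, 0.1, -1.8]
opening: 0.0641
grasp_force: 44.6
```

```bash
python3 - <<'E'
from h import *
R2=tool(89,-65); L=np.array([.53,-.165,0]); print(get_obs()["q"].round(1),tcp(L+[0,0,.11],R2))
s=plan([(tcp(L+[0,0,.06],R2),R2,0,3),(tcp(L+[0,0,.034],R2),R2,0,4)])
E
```

```text
[-29.8 -42.5 -65.7   5.2  26.2 -13.4] [ 0.54359255 -0.16523726  0.10366073]
[[[0.1,-0.1,0],[0.017,0.001,0.006],0],[[0.1,-0.1,0.1],[0.017,0.001,0.007],0],[[0.2,-0.2,0],[0.016,0.001,0.006],0],[[0,0,0],[0.006,0,0.003],0],[[0,0,0],[0.006,0,0.003],0],[[0,0,0],[0.006,0,0.003],0],[[0,0,0],[0.006,0,0.002],0]]
```

Request:
servo_tool(moves=[[[0.1, -0.1, 0], [0.009, 0.001, 0.024], 0], [[0.1, -0.1, 0.1], [0.017, 0.001, 0.006], 0], [[0.2, -0.2, 0], [0.016, 0.001, 0.006], 0], [[0, 0, 0], [0.006, 0, 0.003], 0], [[0, 0, 0], [0.006, 0, 0.003], 0], [[0, 0, 0], [0, 0, 0], 0]])

```text
time: 11.65
ee_pos: [0.5758, -0.1755, 0.0475]
tcp_rot: [179.8, 64.3, 179.0]
wrist_force: [-0.2, -1.4, -1.3]
opening: 0.064
grasp_force: 44.7
```

```bash
python3 - <<'E'
from h import *
R2=tool(89,-65); L=np.array([.55,-.165,0]); print(get_obs()["q"].round(1),tcp(L+[0,0,.034],R2))
s=plan([(tcp(L+[0,0,.034],R2),R2,0,3)])
E
```

```text
[-28.4 -27.5 -65.8  -9.8  24.7 -12.7] [ 0.56359255 -0.16523726  0.02766073]
[[[0.1,-0.2,0],[0.008,0.003,-0.001],0],[[0.1,-0.2,0],[0.008,0.004,-0.001],0],[[0.1,-0.3,0],[0.007,0.003,-0.001],0]]
```

```bash
python3 - <<'E'
from h import *
R2=tool(89,-65); L=np.array([.575,-.175,0]); print(tcp(L+[0,0,.034],R2))
s=plan([(tcp(L+[0,0,.034],R2),R2,0,4)])
E
```

```text
[ 0.58859255 -0.17523726  0.02766073]
[[[0.1,-0.2,0],[0.003,0,0.005],0],[[0.1,-0.2,0],[0.003,0,0.005],0],[[0,-0.1,0],[0.003,0,0.005],0],[[0.1,-0.2,0],[0.003,0,0.005],0]]
```

Request:
servo_tool(moves=[[[0.1, -0.2, 0], [0.003, 0, 0.005], 0], [[0.1, -0.2, 0], [0.003, 0, 0.005], 0], [[0, -0.1, 0], [0.003, 0, 0.005], 0], [[0.1, -0.2, 0], [0.003, 0, 0.005], 0], [[0, 0, 0], [0, 0, 0], 0], [[0, 0, 0], [0, 0, 0], 0]])

```text
time: 12.25
ee_pos: [0.5892, -0.1755, 0.0291]
tcp_rot: [-179.9, 65.1, 179.1]
wrist_force: [0.7, 0.0, -1.5]
opening: 0.0641
grasp_force: 44.7
```

```bash
python3 - <<'E'
from h import *
print(get_obs()["q"].round(1))
im,d=snap("side","s4"); cv2.imwrite("pics/s4c.png",cv2.resize(im[120:320,220:480,::-1],None,fx=2.5,fy=2.5))
E
```

```text
[-27.3 -21.3 -65.6 -16.8  23.7 -11.8]
```

View pics/s4c.png

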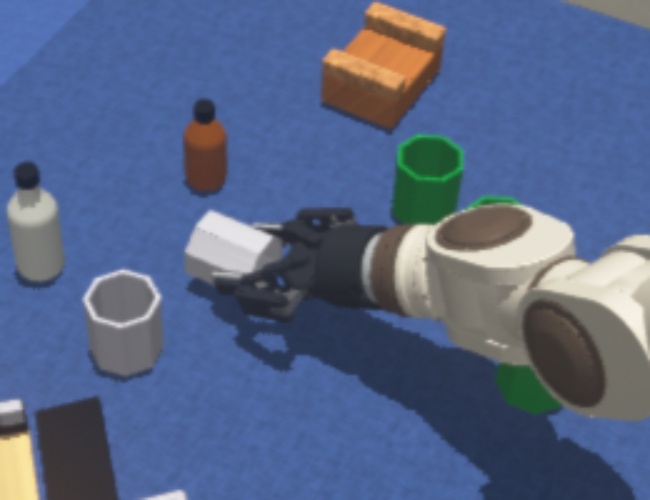

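Request:
servo_tool(moves=[[[0, 0, 0], [0.002, 0, 0.001], 0], [[0, 0, 0], [0.001, 0, 0], 0], [[0, 0, 0], [0, 0, 0], 100], [[0, 0, 0], [0, 0, 0], 100], [[0, 0, 0], [0, 0, 0], 100], [[0, 0, 0], [-0.018, 0, -0.008], 100], [[0, 0, 0], [-0.027, 0, -0.012], 100], [[0, 0, 0], [-0.036, 0, -0.016], 100], [[0, 0, 0], [-0.009, 0, -0.004], 100]])

```text
time: 13.2
ee_pos: [0.5918, -0.1761, 0.1309]
tcp_rot: [-179.4, 65.5, 179.6]
wrist_force: [0.5, -0.7, 1.1]
opening: 0.0855
grasp_force: 0.0
```

```bash
python3 - <<'E'
from h import *
R=tool(89,28); G=np.array((.585,-.175,.0))
print(get_obs()["q"].round(1))
s=plan([(tcp(G+[0,0,.14],R),R,100,12)])
E
```

```text
[-27.2 -34.5 -60.2   1.3  23.6 -11.8]
[[[0,7.8,0],[0.001,0,-0.001],100],[[0,7.8,0],[0.001,0,-0.001],100],[[0,7.8,0],[0.001,0,-0.001],100],[[0,7.8,0],[0.001,0,0],100],[[0,7.8,0],[0.001,0,0],100],[[0,7.8,0],[0.001,0,0],100],[[0,7.8,0],[0.001,0,0],100],[[-0.1,7.8,0],[0.001,0,0],100],[[0,7.8,0],[0.001,0,0],100],[[-0.1,7.8,0],[0.001,0,0],100],[[0,7.8,0],[0.002,0,0.001],100],[[-0.1,7.7,0],[0.001,0.001,0.001],100]]
```

Request:
servo_tool(moves=[[[0, 7.8, 0], [0.001, 0, -0.001], 100], [[0, 7.8, 0], [0.001, 0, -0.001], 100], [[0, 7.8, 0], [0.001, 0, -0.001], 100], [[0, 7.8, 0], [0.001, 0, 0], 100], [[0, 7.8, 0], [0.001, 0, 0], 100], [[0, 7.8, 0], [0.001, 0, 0], 100], [[0, 7.8, 0], [0.001, 0, 0], 100], [[0, 7.8, 0], [0.001, 0, 0], 100], [[0, 7.8, 0], [0.001, 0, 0], 100], [[0, 7.8, 0], [0.001, 0, 0], 100], [[0, 7.8, 0], [0.002, 0, 0.001], 100], [[0, 7.7, 0], [0.001, 0.001, 0.001], 100]])

```text
time: 14.4
ee_pos: [0.577, -0.1744, 0.1198]
tcp_rot: [-179.9, -28.3, 179.0]
wrist_force: [0.7, -0.0, 1.5]
opening: 0.0853
grasp_force: 0.0
```

Request:
servo_tool(moves=[[[0, 0, 0], [0, 0, 0], 100], [[0, 0, 0], [0, 0, 0], 100]])

```text
time: 14.6
ee_pos: [0.5772, -0.1742, 0.1164]
tcp_rot: [180.0, -28.2, 179.0]
wrist_force: [-0.7, 0.6, -0.4]
opening: 0.0857
grasp_force: 0.0
```

```bash
python3 - <<'E'
from h import *
o=get_obs();print(o["q"].round(1),o["ee_pos"],o["tcp_rot"])
im,d=snap("side","s5"); cv2.imwrite("pics/s5c.png",cv2.resize(im[120:320,220:480,::-1],None,fx=2.5,fy=2.5))
P=cloud("side",d)
m=(im.min(2)>120)&(np.ptp(im.astype(int),axis=2)<30)&(P[...,2]>.01)&(P[...,2]<.08)&(abs(P[...,0]-.59)<.06)&(abs(P[...,1]+.175)<.06)
q=P[m];print(len(q),np.percentile(q,[2,50,98],axis=0))
t=q[q[:,2]>.058][:,:2].astype(np.float32);print(cv2.minAreaRect(t))
R=tool(89,28); G=np.array((.585,-.175,.034))
s=plan([(tcp(G+[0,0,.05],R),R,100,2),(tcp(G,R),R,100,3),(tcp(G,R),R,0,6)])
E
```

```text
[-13.9  41.9  40.5 116.2  -6.1 -11.4] [ 0.57717286 -0.17417062  0.116375  ] [179.9862247  -28.21858464 179.01291746]
221 [[ 0.55145108 -0.20096348  0.04714277]
 [ 0.57300171 -0.17351258  0.06342332]
 [ 0.60061937 -0.15723966  0.06804679]]
((0.5752384066581726, -0.1724843829870224), (0.034433621913194656, 0.056919846683740616), 83.53936767578125)
[[[0,0,0],[-0.012,0,0.021],100],[[0,0.1,0],[-0.012,0,0.022],100],[[0,0,0],[-0.008,0,0.015],100],[[0,0,0],[-0.008,0,0.015],100],[[0,0,0],[-0.008,0,0.014],100],[[0,0,0],[0,0,0],0],[[0,0,0],[0,0,0],0],[[0,0,0],[0,0,0],0],[[0,0,0],[0,0,0],0],[[0,0,0],[0,0,0],0],[[0,0,0],[0,0,0],0]]
```

View pics/s5c.png

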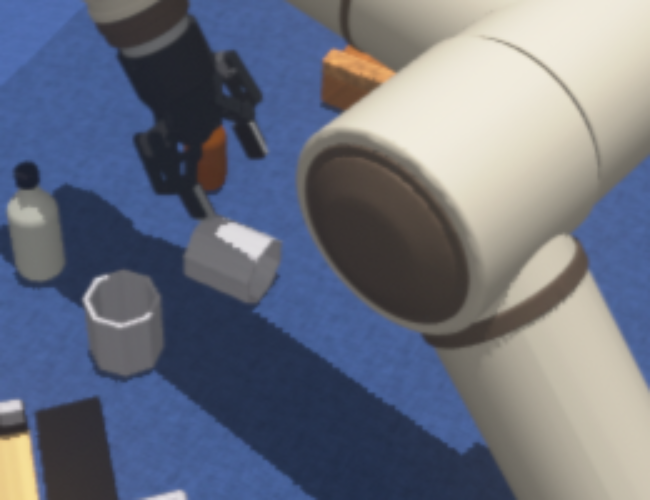

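Pot 1 lies on a flat with its mouth toward the robot, at about (232,260) in the crop. I'll regrasp it.

Request:
servo_tool(moves=[[[0, 0, 0], [-0.012, 0, 0.021], 100], [[0, 0.1, 0], [-0.012, 0, 0.022], 100], [[0, 0, 0], [-0.008, 0, 0.015], 100], [[0, 0, 0], [-0.008, 0, 0.015], 100], [[0, 0, 0], [-0.008, 0, 0.014], 100], [[0, 0, 0], [0, 0, 0], 0], [[0, 0, 0], [0, 0, 0], 0], [[0, 0, 0], [0, 0, 0], 0], [[0, 0, 0], [0, 0, 0], 0], [[0, 0, 0], [0, 0, 0], 0], [[0, 0, 0], [0, 0, 0], 0]])

```text
time: 15.75
ee_pos: [0.5784, -0.1745, 0.0232]
tcp_rot: [-179.9, -28.1, 178.9]
wrist_force: [-2.1, 0.1, 9.2]
opening: 0.063
grasp_force: 45.5
```

```bash
python3 - <<'E'
from h import *
o=get_obs();print(o["q"].round(1),o["opening"])
R=tool(89,28); G=np.array((.585,-.175,.034))
s=plan([(tcp(G+[0,0,.13],R),R,0,4)])
# transit: rotate to y_az 131 about the base at r=.6, tilting
R1=tool(89,-25); s=plan([(tcp((.60,-.17,.17),R1),R1,0,8)],s)
R2=tool(120,-50); s=plan([(tcp((.58,.05,.17),R2),R2,0,7)],s)
E
```

```text
[-13.9  42.7  31.4 106.1  -6.1 -11.4] 0.06301620548704633
[[[0,0,0],[0.015,0,-0.028],0],[[0,0,0],[0.015,0,-0.028],0],[[0,0,0],[0.015,0,-0.028],0],[[-0.1,-0.1,-0.1],[0.015,-0.001,-0.028],0]]
[[[0,-6.6,0],[-0.003,0.001,-0.002],0],[[0,-6.6,0],[-0.003,0.001,-0.002],0],[[0,-6.6,0],[-0.003,0.001,-0.002],0],[[0,-6.6,0],[-0.003,0.001,-0.001],0],[[0,-6.6,0],[-0.004,0,-0.001],0],[[0,-6.7,0],[-0.004,0.001,0],0],[[0,-6.6,0],[-0.003,0,0],0],[[0.1,-6.7,0],[-0.004,0.001,0],0]]
[[[-2.7,-3.5,-3.5],[0.002,0.032,-0.002],0],[[-2.7,-3.5,-3.5],[0,0.032,0],0],[[-2.7,-3.5,-3.5],[-0.001,0.032,0.001],0],[[-2.8,-3.5,-3.6],[-0.003,0.032,0.003],0],[[-2.7,-3.5,-3.5],[-0.005,0.032,0.005],0],[[-2.8,-3.4,-3.6],[-0.007,0.031,0.006],0],[[-2.7,-3.5,-3.5],[-0.009,0.03,0.009],0]]
```

Request:
servo_tool(moves=[[[0, 0, 0], [0.015, 0, -0.028], 0], [[0, 0, 0], [0.015, 0, -0.028], 0], [[0, 0, 0], [0.015, 0, -0.028], 0], [[0, 0, 0], [0.015, 0, -0.028], 0], [[0, -6.6, 0], [-0.003, 0.001, -0.002], 0], [[0, -6.6, 0], [-0.003, 0.001, -0.002], 0], [[0, -6.6, 0], [-0.003, 0.001, -0.002], 0], [[0, -6.6, 0], [-0.003, 0.001, -0.001], 0], [[0, -6.6, 0], [-0.004, 0, -0.001], 0], [[0, -6.7, 0], [-0.004, 0.001, 0], 0], [[0, -6.6, 0], [-0.003, 0, 0], 0], [[0, -6.7, 0], [-0.004, 0.001, 0], 0]])

```text
time: 16.95
ee_pos: [0.6067, -0.1688, 0.1554]
tcp_rot: [-179.9, 25.2, 179.0]
wrist_force: [-0.1, -0.6, -1.7]
opening: 0.0629
grasp_force: 44.6
```

Request:
servo_tool(moves=[[[-2.7, -3.5, -3.5], [0.002, 0.032, -0.002], 0], [[-2.7, -3.5, -3.5], [0, 0.032, 0], 0], [[-2.7, -3.5, -3.5], [-0.001, 0.032, 0.001], 0], [[-2.8, -3.5, -3.6], [-0.003, 0.032, 0.003], 0], [[-2.7, -3.5, -3.5], [-0.005, 0.032, 0.005], 0], [[-2.8, -3.4, -3.6], [-0.007, 0.031, 0.006], 0], [[-2.7, -3.5, -3.5], [-0.009, 0.03, 0.009], 0]])

```text
time: 17.65
ee_pos: [0.5901, 0.0579, 0.159]
tcp_rot: [180.0, 50.0, -149.9]
wrist_force: [1.0, 0.3, -2.1]
opening: 0.0631
grasp_force: 44.7
```

```bash
python3 - <<'E'
from h import *
o=get_obs();print(o["q"].round(1),o["opening"])
C=np.array([.580,.2575]); ex=np.array([.749,.663]); ey=np.array([-.663,.749])
g=C+ex*.0-ey*.10; print(g)
for ya in (131,120): 
  R=tool(ya,-62); s=plan([(tcp((*g,.15),R),R,0,1)]); print(s[0])
R=tool(120,-62);plan([(tcp((*g,.053),R),R,0,6)],s)
E
```

```text
[ -7.4 -29.8 -42.4  34.   27.8 -26.2] 0.063061153129776
[0.6463 0.1826]
[[[-2.3,-3,-1.5],[-0.017,0.021,0.026],0],[[-2.2,-3,-1.5],[-0.016,0.019,0.028],0],[[-2.3,-3,-1.6],[-0.015,0.017,0.03],0],[[-2.2,-2.9,-1.5],[-0.014,0.016,0.031],0]]
[0.65651405 0.19158367 0.14332041]
[[[0,-3,0],[-0.017,0.02,0.026],0],[[0,-3,0],[-0.015,0.02,0.027],0],[[0.1,-3,0],[-0.014,0.02,0.028],0],[[0,-3,0],[-0.013,0.02,0.03],0]]
[0.65798257 0.18975981 0.14278168]
[[[0,0,0],[0.014,0,0.007],0],[[0,0,0],[0.014,0,0.008],0],[[0,0,0],[0.014,0,0.007],0],[[0,0,0],[0.015,0,0.008],0],[[0,0,0],[0.014,0,0.007],0],[[0,0,0],[0.015,0,0.008],0]]
```

Request:
servo_tool(moves=[[[0, -3, 0], [-0.017, 0.02, 0.026], 0], [[0, -3, 0], [-0.015, 0.02, 0.027], 0], [[0.1, -3, 0], [-0.014, 0.02, 0.028], 0], [[0, -3, 0], [-0.013, 0.02, 0.03], 0], [[0, 0, 0], [0, 0, 0], 0], [[0, 0, 0], [0, 0, 0], 0]])

```text
time: 18.25
ee_pos: [0.6581, 0.1891, 0.1406]
tcp_rot: [179.8, 61.7, -150.2]
wrist_force: [-0.9, 0.0, -1.9]
opening: 0.0631
grasp_force: 45.7
```

```bash
python3 - <<'E'
from h import *
o=get_obs();print(o["q"].round(1),o["opening"])
g=(.6463,.1826); R=tool(120,-62);print(tcp((*g,.15),R))
s=plan([(tcp((*g,.075),R),R,0,5),(tcp((*g,.054),R),R,0,5)])
im,d=snap("side","s6"); cv2.imwrite("pics/s6c.png",cv2.resize(im[180:400,100:400,::-1],None,fx=2.5,fy=2.5))
E
```

```text
[  8.2 -22.3 -49.    3.4  19.1 -10.6] 0.0631468351985295
[0.65776983 0.18922211 0.14295793]
[[[0,-0.1,0],[0.013,0,0.007],0],[[0,0,0],[0.013,0,0.007],0],[[0,-0.1,0],[0.013,0,0.007],0],[[0,0,0],[0.013,0,0.007],0],[[0,-0.1,-0.1],[0.012,0,0.006],0],[[0,0,0],[0.004,0,0.002],0],[[0,0,0],[0.004,0,0.002],0],[[0,0,0],[0.004,0,0.002],0],[[0,0,0],[0.003,0,0.002],0],[[0,0,0],[0.004,0,0.002],0]]
```

View pics/s6c.png

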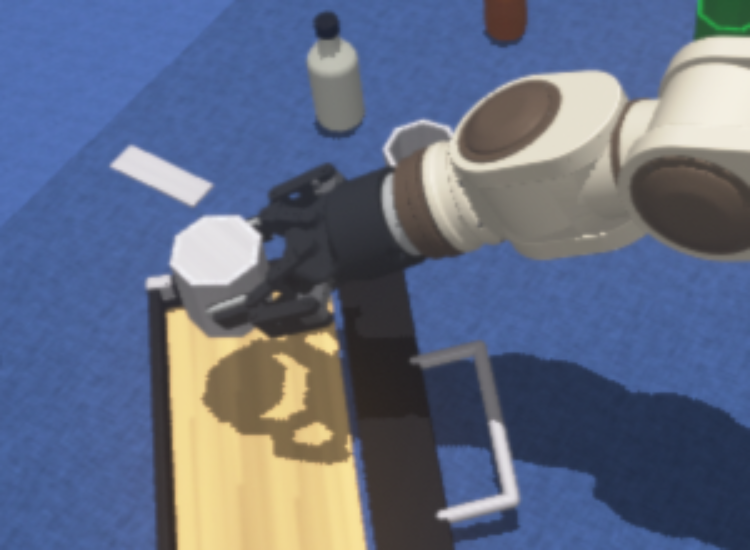

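Pot 1 is upside down over the case's near end (crop (217,255)), clear of the end wall. I'll lower it.

Request:
servo_tool(moves=[[[0, -0.1, 0], [0.013, 0, 0.007], 0], [[0, 0, 0], [0.013, 0, 0.007], 0], [[0, -0.1, 0], [0.013, 0, 0.007], 0], [[0, 0, 0], [0.013, 0, 0.007], 0], [[0, -0.1, 0], [0.012, 0, 0.006], 0], [[0, 0, 0], [0.004, 0, 0.002], 0], [[0, 0, 0], [0.004, 0, 0.002], 0], [[0, 0, 0], [0.004, 0, 0.002], 0], [[0, 0, 0], [0.003, 0, 0.002], 0], [[0, 0, 0], [0.004, 0, 0.002], 0], [[0, 0, 0], [0, 0, 0], 0], [[0, 0, 0], [0, 0, 0], 0]])

```text
time: 19.5
ee_pos: [0.6586, 0.1886, 0.0473]
tcp_rot: [179.8, 62.1, -150.2]
wrist_force: [-0.1, -0.2, -1.6]
opening: 0.0631
grasp_force: 45.7
```

```bash
python3 - <<'E'
from h import *
o=get_obs();print(o["q"].round(1),o["opening"])
im,d=camera("side");P=cloud("side",d)
m=(P[...,2]>.065)&(np.hypot(P[...,0]-.65,P[...,1]-.185)<.045)&(im.min(2)>130); q=P[m]
print(len(q)); c=q.mean(0);u,s,vt=np.linalg.svd(q-c,full_matrices=False);print(c,vt[2],q[:,2].max(),np.median(q[:,2]))
E
```

```text
[  8.1 -12.7 -54.4 -12.   19.2 -10.5] 0.0630859729600778
797
[0.65041081 0.185932   0.0876787 ] [ 0.0494775  -0.01451972 -0.99866969] 0.09410340539246881 0.08830125324540787
```

Request:
servo_tool(moves=[[[0, 0, 0], [0.002, 0, 0.001], 0], [[0, 0, 0], [0.002, 0, 0.001], 0], [[0, 0, 0], [0.001, 0, 0], 0], [[0, 0, 0], [0, 0, 0], 0], [[0, 0, 0], [0, 0, 0], 0]])

```text
time: 20.05
ee_pos: [0.6581, 0.1882, 0.042]
tcp_rot: [179.8, 62.1, -150.2]
wrist_force: [-0.1, 0.4, -1.5]
opening: 0.0632
grasp_force: 45.7
```

Request:
servo_tool(moves=[[[0, 0, 0], [0, 0, 0], 100], [[0, 0, 0], [0, 0, 0], 100], [[0, 0, 0], [0, 0, 0], 100], [[0, 0, 0], [0, 0, 0], 100], [[0, 0, 0], [-0.018, 0, -0.009], 100], [[0, 0, 0], [-0.027, 0, -0.014], 100], [[0, 0, 0], [-0.036, 0, -0.019], 100], [[0, 0, 0], [-0.027, 0, -0.014], 100]])

```text
time: 20.85
ee_pos: [0.6592, 0.1886, 0.1668]
tcp_rot: [179.9, 62.3, -150.2]
wrist_force: [0.7, 0.0, -0.4]
opening: 0.0855
grasp_force: 0.0
```

```bash
python3 - <<'E'
from h import *
o=get_obs();print(o["q"].round(1),o["ee_pos"])
im,d=snap("side","s7"); P=cloud("side",d)
m=(P[...,2]>.065)&(P[...,2]<.1)&(np.hypot(P[...,0]-.65,P[...,1]-.185)<.045)&(im.min(2)>130); q=P[m]
print(len(q)); c=q.mean(0);u,s,vt=np.linalg.svd(q-c,full_matrices=False);print(c,vt[2],np.median(q[:,2]))
C=np.array([.580,.2575]);v=c[:2]-C;print("case xy",v@[.749,.663],v@[-.663,.749])
print(pot_fit(P,(.631,-.0525),.06,.08)); print([world("side",r["xyz"]).round(3) for r in mark_of("pot1","side")])
for ya in(99,54,84):
  R=tool(ya,28); plan([(tcp((.631,-.0525,.14),R),R,100,1)])
E
```

```text
[  8.1 -24.  -47.4   6.1  19.2 -10.5] [0.65922102 0.18858305 0.16680194]
474
[0.64725804 0.19518534 0.08208756] [ 0.00870331 -0.00526341  0.99994827] 0.08200058189600312
case xy 0.009061648182587869 -0.09126575999020625
(41, (21, array([0.0298, 0.0406, 0.0309, 0.0117]), array([ 0.65422195, -0.06421282])))
[array([0.653, 0.185, 0.079]), array([ 0.282, -0.2  , -0.005])]
[[[0.6,8.1,2],[0.01,-0.017,-0.01],100],[[0.6,8.2,2],[0.011,-0.018,-0.009],100],[[0.6,8.1,2],[0.011,-0.018,-0.007],100],[[0.6,8.2,2],[0.012,-0.019,-0.005],100],[[0.6,8.1,2],[0.011,-0.019,-0.003],100],[[0.6,8.2,2],[0.011,-0.02,-0.002],100],[[0.6,8.1,2],[0.011,-0.02,0],100],[[0.6,8.2,2.1],[0.01,-0.021,0.002],100],[[0.6,8.1,2.1],[0.008,-0.021,0.003],100],[[0.6,8.2,2],[0.007,-0.021,0.005],100],[[0.7,8.1,2.1],[0.006,-0.021,0.006],100]]
[[[1.7,6.1,5.3],[0.008,-0.014,-0.009],100],[[1.7,6.1,5.3],[0.008,-0.015,-0.007],100],[[1.6,6.1,5.3],[0.007,-0.016,-0.006],100],[[1.7,6.1,5.3],[0.006,-0.017,-0.005],100],[[1.6,6.2,5.3],[0.005,-0.018,-0.004],100],[[1.7,6.1,5.3],[0.004,-0.018,-0.003],100],[[1.6,6.2,5.3],[0.002,-0.019,-0.002],100],[[1.6,6.1,5.4],[0.001,-0.019,-0.001],100],[[1.7,6.2,5.3],[-0.001,-0.019,-0.001],100],[[1.6,6.1,5.4],[-0.003,-0.019,0],100],[[1.7,6.2,5.3],[-0.005,-0.018,0],100],[[1.6,6.1,5.4],[-0.006,-0.018,0],100]]
[[[1.7,6.2,5.3],[-0.008,-0.016,-0.001],100]]
[[[1,7.3,3.2],[0.009,-0.016,-0.01],100],[[1,7.3,3.2],[0.009,-0.016,-0.008],100],[[1,7.3,3.2],[0.009,-0.017,-0.006],100],[[1,7.3,3.2],[0.009,-0.018,-0.005],100],[[1,7.3,3.2],[0.009,-0.018,-0.004],100],[[1,7.3,3.1],[0.008,-0.019,-0.002],100],[[1,7.3,3.1],[0.007,-0.019,-0.001],100],[[1,7.3,3.2],[0.006,-0.02,0],100],[[1,7.3,3.1],[0.005,-0.02,0.002],100],[[0.9,7.3,3.2],[0.004,-0.02,0.002],100],[[1,7.3,3.1],[0.002,-0.021,0.003],100],[[0.9,7.2,3.2],[0.001,-0.021,0.004],100]]
```

Request:
servo_tool(moves=[[[0.6, 8.1, 2], [0.01, -0.017, -0.01], 100], [[0.6, 8.2, 2], [0.011, -0.018, -0.009], 100], [[0.6, 8.1, 2], [0.011, -0.018, -0.007], 100], [[0.6, 8.2, 2], [0.012, -0.019, -0.005], 100], [[0.6, 8.1, 2], [0.011, -0.019, -0.003], 100], [[0.6, 8.2, 2], [0.011, -0.02, -0.002], 100], [[0.6, 8.1, 2], [0.011, -0.02, -0.001], 100], [[0.6, 8.2, 2.1], [0.01, -0.021, 0], 100], [[0.6, 8.1, 2.1], [0.008, -0.021, 0], 100], [[0.6, 8.2, 2], [0.007, -0.021, 0.002], 100], [[0.7, 8.1, 2.1], [0.006, -0.021, 0.003], 100], [[0, 0, 0], [0, 0, 0], 100]])

```text
time: 22.15
ee_pos: [0.6264, -0.0496, 0.1189]
tcp_rot: [179.4, -27.2, -170.5]
wrist_force: [0.5, 0.6, -3.4]
opening: 0.0852
grasp_force: 0.0
```

```bash
python3 - <<'E'
from h import *
o=get_obs();print(o["q"].round(1))
im,d=snap("side","s8"); P=cloud("side",d); print(pot_fit(P,(.631,-.0525),.06,.08)); print([(round(r["score"],2),world("side",r["xyz"]).round(3)) for r in mark_of("pot1","side")])
R=tool(99,28);G=np.array((.631,-.0525,.042));print(tcp(G,R))
s=plan([(tcp(G,R,-.07),R,100,3),(tcp(G,R),R,100,4),(tcp(G,R),R,0,5)])
E
```

```text
[ -2.3  46.3  47.9 118.5  -4.8 -10.6]
(276, (8, array([0.0628, 0.0636, 0.0653, 0.0652]), array([ 0.63011021, -0.0504035 ])))
[(0.97, array([0.652, 0.185, 0.081])), (0.86, array([ 0.634, -0.049,  0.001]))]
[ 0.62404463 -0.05360162  0.02875579]
[[[0.1,0.5,0.2],[-0.014,-0.002,0.001],100],[[0.1,0.6,0.2],[-0.015,-0.002,0.001],100],[[0.1,0.5,0.1],[-0.014,-0.001,0.002],100],[[0,0,0],[0,0,0.021],100],[[0,0,0],[0,0,0.021],100],[[0,0,0],[0,0,0.021],100],[[0,0,0],[0,0,0.022],100],[[0,0,0],[0,0,0],0],[[0,0,0],[0,0,0],0],[[0,0,0],[0,0,0],0],[[0,0,0],[0,0,0],0],[[0,0,0],[0,0,0],0]]
```

View pics/s8.png

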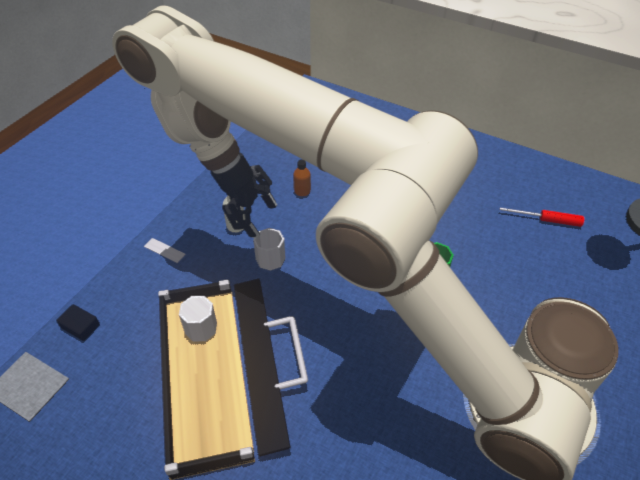

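Pot 1 stands mouth-down in the case at about (198,318). Pot 2 is still in place under the gripper at about (270,248), and the polish bottle stands behind the fingers.

Request:
servo_tool(moves=[[[0.1, 0.5, 0.2], [-0.014, -0.001, 0.001], 100], [[0.1, 0.6, 0.2], [-0.015, -0.001, 0.001], 100], [[0.1, 0.5, 0.1], [-0.014, -0.001, 0.002], 100], [[0, 0, 0], [0, 0, 0.021], 100], [[0, 0, 0], [0, 0, 0.021], 100], [[0, 0, 0], [0, 0, 0.021], 100], [[0, 0, 0], [0, 0, 0.022], 100], [[0, 0, 0], [0, 0, 0], 0], [[0, 0, 0], [0, 0, 0], 0], [[0, 0, 0], [0, 0, 0], 0], [[0, 0, 0], [0, 0, 0], 0], [[0, 0, 0], [0, 0, 0], 0]])

```text
time: 23.45
ee_pos: [0.624, -0.0511, 0.0358]
tcp_rot: [-179.9, -27.6, -171.0]
wrist_force: [-2.3, 2.0, 12.2]
opening: 0.0637
grasp_force: 46.4
```

```bash
python3 - <<'E'
from h import *
o=get_obs();print(o["q"].round(1),o["opening"],o["grasp_force"])
R=tool(99,28);G=np.array((.631,-.052,.0)); R2=tool(99,-62)
s=plan([(tcp(G+[0,0,.11],R),R,0,2),(tcp(G+[-.005,0,.13],R2),R2,0,11)])
plan([(tcp(G+[-.005,0,.06],R2),R2,0,4)],s)
E
```

```text
[ -2.3  45.9  38.  109.2  -5.3 -10. ] 0.06369962396367317 46.395343048498034
[[[-0.1,0.2,0],[0.014,-0.001,-0.027],0],[[0,0.2,0],[0.015,-0.001,-0.027],0],[[0,-8.2,0],[0,0,-0.003],0],[[0,-8.2,0],[-0.001,0,-0.003],0],[[0,-8.2,0],[-0.001,0,-0.003],0],[[0,-8.2,0],[-0.001,0,-0.002],0],[[0,-8.2,0],[-0.002,0,-0.002],0],[[0,-8.2,0],[-0.002,0,-0.002],0],[[0,-8.2,0],[-0.002,0,-0.002],0],[[0,-8.1,0],[-0.002,0,-0.001],0],[[0,-8.2,0],[-0.002,0,-0.001],0],[[0,-8.1,0],[-0.003,0,-0.001],0]]
[[[0,-8.2,0],[-0.003,0.001,0],0]]
[[[0,0,0],[0.016,0,0.008],0],[[0,0,0],[0.015,0,0.008],0],[[0,0,0],[0.016,0,0.008],0],[[0,0,0],[0.015,0,0.009],0]]
```

Request:
servo_tool(moves=[[[-0.1, 0.2, 0], [0.014, -0.001, -0.027], 0], [[0, 0.2, 0], [0.015, -0.001, -0.027], 0], [[0, -8.2, 0], [0, 0, -0.003], 0], [[0, -8.2, 0], [-0.001, 0, -0.003], 0], [[0, -8.2, 0], [-0.001, 0, -0.003], 0], [[0, -8.2, 0], [-0.001, 0, -0.002], 0], [[0, -8.2, 0], [-0.002, 0, -0.002], 0], [[0, -8.2, 0], [-0.002, 0, -0.002], 0], [[0, -8.2, 0], [-0.002, 0, -0.002], 0], [[0, -8.1, 0], [-0.002, 0, -0.001], 0], [[0, -8.2, 0], [-0.002, 0, -0.001], 0], [[0, -8.1, 0], [-0.003, 0, -0.001], 0]])

```text
time: 24.65
ee_pos: [0.6383, -0.0511, 0.12]
tcp_rot: [-179.8, 52.4, -170.8]
wrist_force: [1.0, -0.7, -1.5]
opening: 0.0636
grasp_force: 45.2
```

Request:
servo_tool(moves=[[[0, -8.2, 0], [-0.003, 0.001, 0], 0], [[0, 0, 0], [0, 0, 0], 0], [[0, 0, 0], [0.016, 0, 0.008], 0], [[0, 0, 0], [0.015, 0, 0.008], 0], [[0, 0, 0], [0.016, 0, 0.008], 0], [[0, 0, 0], [0, 0, 0], 0], [[0, 0, 0], [0, 0, 0], 0]])

```text
time: 25.35
ee_pos: [0.6385, -0.0505, 0.0682]
tcp_rot: [-180.0, 60.0, -171.0]
wrist_force: [0.5, 0.2, -0.7]
opening: 0.0635
grasp_force: 45.3
```

```bash
python3 - <<'E'
from h import *
o=get_obs();print(o["q"].round(1),o["opening"],o["grasp_force"])
R2=tool(99,-62); G=np.array((.626,-.052,.032))
plan([(tcp(G+[0,0,.012],R2),R2,0,4),(tcp(G,R2),R2,0,3)]); print(tcp(G,R2))
E
```

```text
[-12.7 -23.9 -57.5  -1.7  18.7 -11.3] 0.06346065000876724 45.29441693332046
[[[0,-0.5,0],[0.007,0,0.004],0],[[0,-0.5,0],[0.007,0,0.004],0],[[0,-0.5,0],[0.006,0,0.004],0],[[0,-0.5,0],[0.007,0,0.004],0],[[0,0,0],[0.003,0,0.002],0],[[0,0,0],[0.004,0,0.002],0],[[0,0,0],[0.003,0,0.002],0]]
[ 0.63908116 -0.04992815  0.02495793]
```

Request:
servo_tool(moves=[[[0, -0.5, 0], [0.007, 0, 0.004], 0], [[0, -0.5, 0], [0.007, 0, 0.004], 0], [[0, -0.5, 0], [0.006, 0, 0.004], 0], [[0, -0.5, 0], [0.007, 0, 0.004], 0], [[0, 0, 0], [0.003, 0, 0.002], 0], [[0, 0, 0], [0.004, 0, 0.002], 0], [[0, 0, 0], [0.003, 0, 0.002], 0], [[0, 0, 0], [0, 0, 0], 0]])

```text
time: 26.15
ee_pos: [0.6401, -0.0504, 0.0259]
tcp_rot: [-179.8, 62.2, -170.8]
wrist_force: [2.5, 1.2, 3.2]
opening: 0.0632
grasp_force: 45.4
```

Request:
servo_tool(moves=[[[0, 0, 0], [0, 0, 0], 100], [[0, 0, 0], [0, 0, 0], 100], [[0, 0, 0], [0, 0, 0], 100], [[0, 0, 0], [0, 0, 0], 100], [[0, 0, 0], [-0.018, 0, -0.009], 100], [[0, 0, 0], [-0.027, 0, -0.014], 100], [[0, 0, 0], [-0.036, 0, -0.019], 100], [[0, 0, 0], [-0.009, 0, -0.005], 100], [[0, 0, 0], [0, 0, 0], 100]])

```text
time: 27.05
ee_pos: [0.6399, -0.0503, 0.128]
tcp_rot: [-179.8, 62.3, -170.8]
wrist_force: [0.1, 0.3, -1.0]
opening: 0.0853
grasp_force: 0.0
```

```bash
python3 - <<'E'
from h import *
print(get_obs()["q"].round(1))
R=tool(99,28); G=np.array((.638,-.048,.0))
s=plan([(tcp(G+[0,0,.15],R),R,100,12)])
E
```

```text
[-12.9 -29.6 -55.4   3.7  19.2 -10.7]
[[[0,7.5,0],[0,0,-0.001],100],[[0,7.5,0],[0,0,-0.001],100],[[0,7.5,0],[0,0,-0.001],100],[[0,7.5,0],[0,0,-0.001],100],[[0,7.5,0],[0,0,-0.001],100],[[0,7.5,0],[0,0,-0.001],100],[[0,7.5,0],[0.001,0,-0.001],100],[[0,7.6,0],[0.001,0.001,-0.001],100],[[0,7.5,0],[0.001,0,-0.001],100],[[0,7.6,0],[0,0.001,-0.001],100],[[0,7.5,0],[0.001,0,0],100],[[-0.1,7.6,-0.1],[0.001,0.001,-0.001],100]]
```

Request:
servo_tool(moves=[[[0, 7.5, 0], [0, 0, -0.001], 100], [[0, 7.5, 0], [0, 0, -0.001], 100], [[0, 7.5, 0], [0, 0, -0.001], 100], [[0, 7.5, 0], [0, 0, -0.001], 100], [[0, 7.5, 0], [0, 0, -0.001], 100], [[0, 7.5, 0], [0, 0, -0.001], 100], [[0, 7.5, 0], [0.001, 0, -0.001], 100], [[0, 7.6, 0], [0.001, 0.001, -0.001], 100], [[0, 7.5, 0], [0.001, 0, -0.001], 100], [[0, 7.6, 0], [0, 0.001, -0.001], 100], [[0, 7.5, 0], [0.001, 0, 0], 100], [[-0.1, 7.6, -0.1], [0.001, 0.001, -0.001], 100]])

```text
time: 28.25
ee_pos: [0.6305, -0.0485, 0.1304]
tcp_rot: [179.8, -26.5, -170.9]
wrist_force: [1.5, -0.0, 0.2]
opening: 0.0859
grasp_force: 0.0
```

Request:
servo_tool(moves=[[[0, 0, 0], [0, 0, 0], 100], [[0, 0, 0], [0, 0, 0], 100]])

```text
time: 28.45
ee_pos: [0.6309, -0.0486, 0.129]
tcp_rot: [179.8, -26.3, -170.9]
wrist_force: [1.1, -0.1, 1.3]
opening: 0.0855
grasp_force: 0.0
```

```bash
python3 - <<'E'
from h import *
o=get_obs();print(o["q"].round(1))
im,d=snap("side","s9");P=cloud("side",d)
m=(im.min(2)>90)&(np.ptp(im.astype(int),axis=2)<35)&(P[...,2]>.008)&(P[...,2]<.075)&(abs(P[...,0]-.64)<.06)&(abs(P[...,1]+.05)<.055)
q=P[m];print(len(q),np.percentile(q,[2,50,98],axis=0))
print(cv2.minAreaRect(q[q[:,2]>.056][:,:2].astype(np.float32)))
cv2.imwrite("pics/s9c.png",cv2.resize(im[150:350,170:430,::-1],None,fx=2.5,fy=2.5))
R=tool(99,28); G=np.array((.644,-.048,.034)); print(tcp(G,R))
s=plan([(tcp(G+[0,0,.05],R),R,100,2),(tcp(G,R),R,100,4),(tcp(G,R),R,0,6)])
E
```

```text
[ -2.2  46.1  49.2 118.9  -4.8 -10.2]
924 [[ 0.60547981 -0.08205929  0.0103347 ]
 [ 0.63424796 -0.03263316  0.05493184]
 [ 0.67166562 -0.01383683  0.06698689]]
((0.641538143157959, -0.04709792882204056), (0.07025079429149628, 0.0486191026866436), 7.876958847045898)
[ 0.63704463 -0.04910162  0.02075579]
[[[0.1,1,0],[-0.016,-0.001,0.026],100],[[0,1,0.1],[-0.017,-0.001,0.026],100],[[0,0,0],[-0.006,0,0.011],100],[[0,0,0],[-0.006,0,0.011],100],[[0,0,0],[-0.006,0,0.011],100],[[0,0,0],[-0.006,0,0.011],100],[[0,0,0],[0,0,0],0],[[0,0,0],[0,0,0],0],[[0,0,0],[0,0,0],0],[[0,0,0],[0,0,0],0],[[0,0,0],[0,0,0],0],[[0,0,0],[0,0,0],0]]
```

View pics/s9c.png

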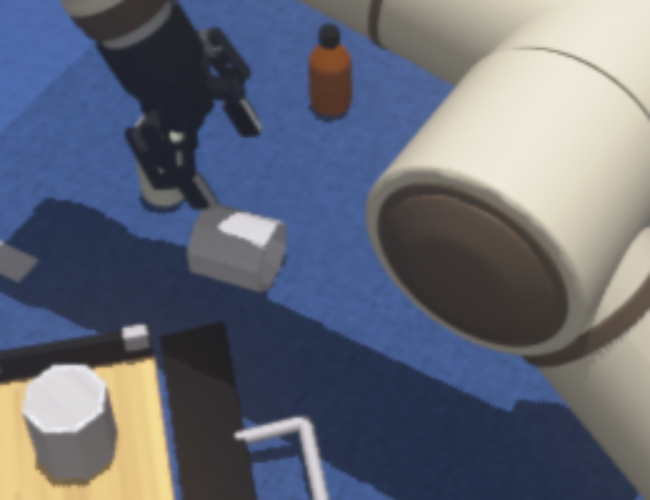

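Pot 2 lies at crop (237,247), mouth toward the robot. Pot 1 still stands in the case, and the bottles are untouched. I'll regrasp.

Request:
servo_tool(moves=[[[0, 0, 0], [-0.016, 0, 0.026], 100], [[0, 0, 0], [-0.017, 0, 0.026], 100], [[0, 0, 0], [-0.006, 0, 0.011], 100], [[0, 0, 0], [-0.006, 0, 0.011], 100], [[0, 0, 0], [-0.006, 0, 0.011], 100], [[0, 0, 0], [-0.005, 0, 0.011], 100], [[0, 0, 0], [0, 0, 0], 0], [[0, 0, 0], [0, 0, 0], 0], [[0, 0, 0], [0, 0, 0], 0], [[0, 0, 0], [0, 0, 0], 0], [[0, 0, 0], [0, 0, 0], 0], [[0, 0, 0], [0, 0, 0], 0]])

```text
time: 29.7
ee_pos: [0.6389, -0.0471, 0.0229]
tcp_rot: [179.9, -26.0, -170.9]
wrist_force: [0.7, -0.9, 0.7]
opening: 0.0629
grasp_force: 45.9
```

```bash
python3 - <<'E'
from h import *
o=get_obs();print(o["q"].round(1),o["opening"],o["tcp_rot"])
C=np.array([.580,.2575]); ex=np.array([.749,.663]); ey=np.array([-.663,.749])
g=C+ex*.005+ey*.03; print(g)
R=tool(99,26.4); G=np.array((.644,-.048,.034))
s=plan([(tcp(G+[0,0,.12],R),R,0,3)])
R1=tool(110,-25); s=plan([(tcp((.64,.04,.19),R1),R1,0,7)],s)
R2=tool(122,-60); s=plan([(tcp((*g,.17),R2),R2,0,7)],s);print(s[0])
E
```

```text
[ -2.1  46.9  38.7 107.4  -4.7 -10.1] 0.06287892358196251 [ 179.86133451  -25.99921996 -170.93452046]
[0.563855 0.283285]
[[[0,0.1,0],[0.018,0,-0.035],0],[[0.1,0.2,0],[0.018,-0.001,-0.035],0],[[0,0.1,0.1],[0.017,0,-0.035],0]]
[[[0,-7.3,-1.6],[-0.001,0.013,-0.006],0],[[0,-7.3,-1.6],[-0.002,0.013,-0.006],0],[[0,-7.3,-1.6],[-0.003,0.012,-0.006],0],[[0,-7.3,-1.7],[-0.004,0.012,-0.005],0],[[0,-7.3,-1.6],[-0.004,0.012,-0.005],0],[[0,-7.4,-1.7],[-0.005,0.012,-0.004],0],[[0.1,-7.3,-1.7],[-0.007,0.013,-0.003],0]]
[[[-1.2,-5,-1.3],[-0.001,0.037,0.003],0],[[-1.2,-5,-1.3],[-0.002,0.037,0.004],0],[[-1.2,-5,-1.3],[-0.003,0.036,0.005],0],[[-1.2,-5,-1.3],[-0.003,0.036,0.006],0],[[-1.1,-5,-1.3],[-0.003,0.036,0.007],0],[[-1.1,-5,-1.2],[-0.003,0.036,0.007],0],[[-1.2,-4.9,-1.3],[-0.004,0.036,0.009],0]]
[0.57526302 0.29061551 0.16261387]
```

Request:
servo_tool(moves=[[[0, 0.1, 0], [0.018, 0, -0.035], 0], [[0.1, 0.2, 0], [0.018, -0.001, -0.035], 0], [[0, 0.1, 0.1], [0.017, 0, -0.035], 0], [[0, -7.3, -1.6], [-0.001, 0.013, -0.006], 0], [[0, -7.3, -1.6], [-0.002, 0.013, -0.006], 0], [[0, -7.3, -1.6], [-0.003, 0.012, -0.006], 0], [[0, -7.3, -1.7], [-0.004, 0.012, -0.005], 0], [[0, -7.3, -1.6], [-0.004, 0.012, -0.005], 0], [[0, -7.4, -1.7], [-0.005, 0.012, -0.004], 0], [[0.1, -7.3, -1.7], [-0.007, 0.013, -0.003], 0]])

```text
time: 30.7
ee_pos: [0.6472, 0.0406, 0.1765]
tcp_rot: [179.9, 23.9, -160.2]
wrist_force: [0.8, 0.5, -0.9]
opening: 0.0632
grasp_force: 45.8
```

Request:
servo_tool(moves=[[[-1.2, -5, -1.3], [-0.001, 0.037, 0.003], 0], [[-1.2, -5, -1.3], [-0.002, 0.037, 0.004], 0], [[-1.2, -5, -1.3], [-0.003, 0.036, 0.005], 0], [[-1.2, -5, -1.3], [-0.003, 0.036, 0.006], 0], [[-1.1, -5, -1.3], [-0.003, 0.036, 0.007], 0], [[-1.1, -5, -1.2], [-0.003, 0.036, 0.007], 0], [[-1.2, -4.9, -1.3], [-0.004, 0.036, 0.009], 0], [[0, 0, 0], [0, 0, 0], 0], [[0, 0, 0], [0, 0, 0], 0]])

```text
time: 31.6
ee_pos: [0.5764, 0.2888, 0.1603]
tcp_rot: [179.2, 58.5, -148.9]
wrist_force: [0.6, 0.5, -0.2]
opening: 0.0633
grasp_force: 45.8
```

```bash
python3 - <<'E'
from h import *
o=get_obs();print(o["q"].round(1),o["opening"])
g=(.565,.284)
R2=tool(122,-63);print(tcp((*g,.053),R2)); s=plan([(tcp((*g,.10),R2),R2,0,4),(tcp((*g,.06),R2),R2,0,5)])
im,d=snap("side","s10"); cv2.imwrite("pics/s10c.png",cv2.resize(im[180:480,100:400,::-1],None,fx=2,fy=2))
E
```

```text
[ 23.3 -32.  -50.6  13.1   7.4  -4.1] 0.0633100081234582
[0.57633425 0.29108242 0.04619014]
[[[0,-1.1,-0.1],[0.014,0,0.009],0],[[0,-1.1,-0.1],[0.014,0.001,0.009],0],[[0,-1.1,-0.1],[0.015,0,0.008],0],[[0,-1.1,-0.2],[0.015,0.001,0.008],0],[[0,0,0],[0.007,0,0.004],0],[[0,0,0],[0.007,0,0.004],0],[[0,0,0],[0.007,0,0.004],0],[[0,0,0],[0.007,0,0.003],0],[[0,0,0],[0.007,0,0.004],0]]
```

View pics/s10c.png

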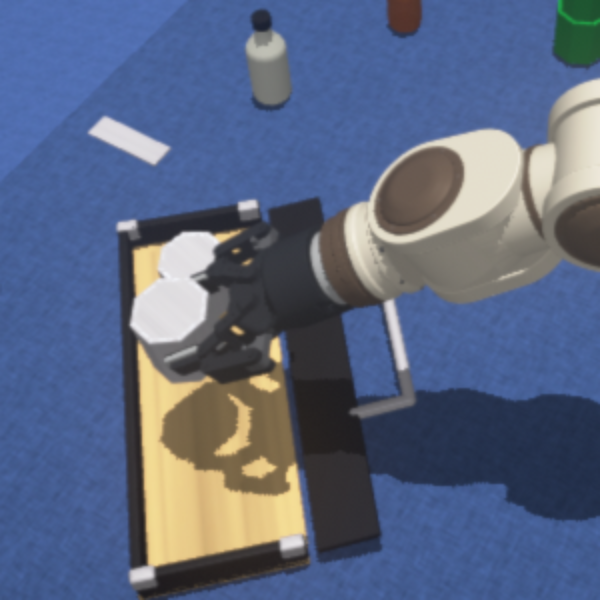

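Pot 2 is held upside down at crop (170,310), clear of pot 1 at crop (190,255). I'll lower it.

Request:
servo_tool(moves=[[[0, -1.1, -0.1], [0.014, 0, 0.009], 0], [[0, -1.1, -0.1], [0.014, 0.001, 0.009], 0], [[0, -1.1, -0.1], [0.015, 0, 0.008], 0], [[0, -1.1, -0.2], [0.015, 0.001, 0.008], 0], [[0, 0, 0], [0.007, 0, 0.004], 0], [[0, 0, 0], [0.007, 0, 0.004], 0], [[0, 0, 0], [0.007, 0, 0.004], 0], [[0, 0, 0], [0.007, 0, 0.003], 0], [[0, 0, 0], [0.007, 0, 0.004], 0], [[0, 0, 0], [0, 0, 0], 0], [[0, 0, 0], [0, 0, 0], 0]])

```text
time: 32.75
ee_pos: [0.5778, 0.2915, 0.054]
tcp_rot: [-179.9, 63.0, -148.0]
wrist_force: [0.3, -0.0, -1.2]
opening: 0.0631
grasp_force: 45.8
```

```bash
python3 - <<'E'
from h import *
o=get_obs();print(o["q"].round(1),o["opening"])
im,d=camera("side");P=cloud("side",d)
m=(P[...,2]>.065)&(P[...,2]<.11)&(np.hypot(P[...,0]-.565,P[...,1]-.284)<.042)&(im.min(2)>150); q=P[m]
print(len(q)); c=q.mean(0);u,s,vt=np.linalg.svd(q-c,full_matrices=False);print(c,vt[2],np.median(q[:,2]))
E
```

```text
[ 23.4 -22.2 -61.3 -12.    7.6  -3.9] 0.06306925632151868
976
[0.57049439 0.28822333 0.08960635] [-0.0208544   0.01910006  0.99960006] 0.09010132445291175
```

Level, with the top at about 90 mm, so it needs about 8 mm more.

Request:
servo_tool(moves=[[[0, 0, 0], [0.003, 0, 0.001], 0], [[0, 0, 0], [0.002, 0, 0.001], 0], [[0, 0, 0], [0.001, 0, 0.001], 0], [[0, 0, 0], [0, 0, 0], 0], [[0, 0, 0], [0, 0, 0], 0]])

```text
time: 33.3
ee_pos: [0.5778, 0.2914, 0.0475]
tcp_rot: [-179.9, 63.1, -148.0]
wrist_force: [-0.8, 1.3, -0.6]
opening: 0.063
grasp_force: 45.8
```

Request:
servo_tool(moves=[[[0, 0, 0], [0, 0, 0], 100], [[0, 0, 0], [0, 0, 0], 100], [[0, 0, 0], [0, 0, 0], 100], [[0, 0, 0], [0, 0, 0], 100], [[0, 0, 0], [-0.018, 0, -0.009], 100], [[0, 0, 0], [-0.027, 0, -0.014], 100], [[0, 0, 0], [-0.036, 0, -0.019], 100], [[0, 0, 0], [-0.027, 0, -0.014], 100]])

```text
time: 34.1
ee_pos: [0.577, 0.291, 0.1723]
tcp_rot: [-179.9, 63.2, -147.9]
wrist_force: [-0.1, 0.0, 0.8]
opening: 0.0854
grasp_force: 0.0
```

```bash
python3 - <<'E'
from h import *
o=get_obs();print(o["q"].round(1),o["ee_pos"])
im,d=snap("side","s11"); P=cloud("side",d)
for x,y in((.565,.284),(.647,.195)):
  m=(P[...,2]>.065)&(P[...,2]<.1)&(np.hypot(P[...,0]-x,P[...,1]-y)<.045)&(im.min(2)>140); q=P[m]
  c=q.mean(0);u,s,vt=np.linalg.svd(q-c,full_matrices=False);v=c[:2]-[.58,.2575];print(len(q),c,vt[2],"case",v@[.749,.663],v@[-.663,.749])
R=tool(41.4+90,-20)  # lift and come back
# bar pick: closing axis back to 41.4, tool down
R=tool(41.4); s=plan([((.46,.17,.23),R,40,1),((.4426,.1339,.09),R,40,1)])
E
```

```text
[ 23.4 -34.1 -53.8   7.3   7.6  -3.9] [0.57698258 0.29095588 0.17232627]
491 [0.56995888 0.29694757 0.08212354] [0.00314999 0.00233652 0.99999231] case 0.018632939904485148 0.03620349076093679
432 [0.66079407 0.18345195 0.082214  ] [-0.0151041  -0.00516233 -0.9998726 ] case 0.011420900638998244 -0.10902846094991762
[[[3.7,4.4,6],[0.002,-0.003,-0.014],40],[[3.7,4.4,6],[0.003,-0.005,-0.014],40],[[3.7,4.4,6],[0.004,-0.006,-0.013],40],[[3.7,4.4,6],[0.004,-0.007,-0.012],40],[[3.7,4.4,6],[0.004,-0.008,-0.012],40],[[3.7,4.4,6],[0.004,-0.009,-0.011],40],[[3.7,4.3,5.9],[0.004,-0.01,-0.01],40],[[3.7,4.4,6],[0.003,-0.011,-0.009],40],[[3.7,4.3,5.9],[0.003,-0.012,-0.008],40],[[3.7,4.4,6],[0.002,-0.013,-0.007],40],[[3.7,4.3,5.9],[0,-0.014,-0.006],40],[[3.6,4.4,6],[0,-0.014,-0.004],40]]
[[[0,0,0],[-0.005,-0.012,0.047],40],[[0,0,0],[-0.005,-0.012,0.046],40],[[0,0,0],[-0.006,-0.013,0.047],40]]
```

Request:
servo_tool(moves=[[[3.7, 4.4, 6], [0.002, -0.003, -0.014], 40], [[3.7, 4.4, 6], [0.003, -0.005, -0.014], 40], [[3.7, 4.4, 6], [0.004, -0.006, -0.013], 40], [[3.7, 4.4, 6], [0.004, -0.007, -0.012], 40], [[3.7, 4.4, 6], [0.004, -0.008, -0.012], 40], [[3.7, 4.4, 6], [0.004, -0.009, -0.011], 40], [[3.7, 4.3, 5.9], [0.004, -0.01, -0.01], 40], [[3.7, 4.4, 6], [0.003, -0.011, -0.009], 40], [[3.7, 4.3, 5.9], [0.003, -0.012, -0.008], 40], [[3.7, 4.4, 6], [0.002, -0.013, -0.007], 40], [[3.7, 4.3, 5.9], [0, -0.014, -0.006], 40], [[3.6, 4.4, 6], [0, -0.014, -0.004], 40]])

```text
time: 35.35
ee_pos: [0.4586, 0.1696, 0.2209]
tcp_rot: [-179.3, -0.3, 131.1]
wrist_force: [-0.1, 0.2, -0.9]
opening: 0.0342
grasp_force: 0.0
```

```bash
python3 - <<'E'
from h import *
o=get_obs();print(o["q"].round(1),o["ee_pos"],o["tcp_rot"],o["opening"])
im,d=snap("side","s12"); print([world("side",r["xyz"]).round(3) for r in mark_of("front_bar","side")])
R=tool(41.4); b=np.array([.5244,.206,0]); ux=np.array([.75,.661,0])
s=plan([((.4420,.1335,.10),R,40,4),((.4420,.1335,.10),R,40,2)])
E
```

```text
[20.2 -2.8  1.  94.6  0.1 69.1] [0.45857813 0.1695521  0.22089514] [-179.33169536   -0.34643101  131.11531647] 0.034242334025949644
[array([0.443, 0.137, 0.034])]
[[[-0.2,-0.1,-0.1],[-0.004,-0.009,0.03],40],[[-0.2,-0.1,-0.1],[-0.004,-0.009,0.03],40],[[-0.2,-0.1,0],[-0.004,-0.009,0.03],40],[[-0.1,0,-0.1],[-0.003,-0.009,0.03],40],[[0,0,0],[0,0,0],40],[[0,0,0],[0,0,0],40]]
```

View pics/s12.png

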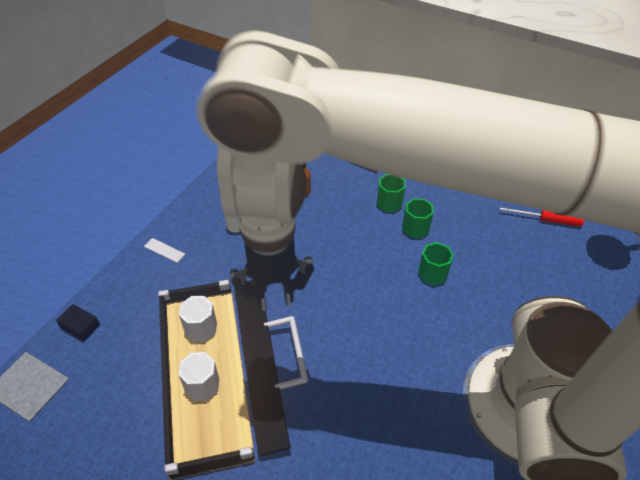

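Both pots stand mouth-down in the case at about (198,318) and (199,375), with the front still down. Next I'll pinch the bar and close it.

Request:
servo_tool(moves=[[[-0.2, -0.1, -0.1], [-0.004, -0.009, 0.03], 40], [[-0.2, -0.1, -0.1], [-0.004, -0.009, 0.03], 40], [[-0.2, -0.1, 0], [-0.004, -0.009, 0.03], 40], [[-0.1, 0, -0.1], [-0.003, -0.009, 0.03], 40], [[0, 0, 0], [0, 0, 0], 40], [[0, 0, 0], [0, 0, 0], 40]])

```text
time: 36.05
ee_pos: [0.4411, 0.1344, 0.1012]
tcp_rot: [179.8, 0.2, 131.7]
wrist_force: [-0.2, 0.4, 1.6]
opening: 0.034
grasp_force: 0.0
```

```bash
python3 - <<'E'
from h import *
R=tool(41.4)
plan([((.4425,.134,.019),R,40,5),((.4425,.134,.019),R,0,6)])
E
```

```text
[[[0,0,0.1],[0,0,0.016],40],[[0.1,0,0.1],[0,0,0.017],40],[[0,0.1,0],[0,0,0.016],40],[[0.1,0,0.1],[-0.001,0,0.017],40],[[0,0.1,0],[0,0.001,0.016],40],[[0,0,0],[0,0,0],0],[[0,0,0],[0,0,0],0],[[0,0,0],[0,0,0],0],[[0,0,0],[0,0,0],0],[[0,0,0],[0,0,0],0],[[0,0,0],[0,0,0],0]]
```

Request:
servo_tool(moves=[[[0, 0, 0.1], [0, 0, 0.016], 40], [[0.1, 0, 0.1], [0, 0, 0.017], 40], [[0, 0.1, 0], [0, 0, 0.016], 40], [[0.1, 0, 0.1], [-0.001, 0, 0.017], 40], [[0, 0.1, 0], [0, 0.001, 0.016], 40], [[0, 0, 0], [0, 0, 0], 0], [[0, 0, 0], [0, 0, 0], 0], [[0, 0, 0], [0, 0, 0], 0], [[0, 0, 0], [0, 0, 0], 0], [[0, 0, 0], [0, 0, 0], 0], [[0, 0, 0], [0, 0, 0], 0]], force=30)

```text
time: 37.15
ee_pos: [0.4426, 0.1341, 0.0198]
tcp_rot: [-180.0, -0.1, 131.4]
wrist_force: [-5.1, -3.6, 1.8]
opening: 0.0105
grasp_force: 29.8
```

```bash
python3 - <<'E'
from h import *
o=get_obs();print(o["ee_pos"],o["opening"],o["grasp_force"])
R=tool(41.4); p0=o["ee_pos"]; ux=np.array([.75,.661,0])
hz=np.array([p0[0],p0[1],0])+ux*.11*np.sin(1.44); off=p0[2]-(.022+.11*np.cos(1.44)); print(hz,off)
t=np.linspace(1.44,-0.02,21)[1:]
plan([(hz-ux*.11*np.sin(a)+[0,0,.022+.11*np.cos(a)+off],R,0,1) for a in t])
E
```

```text
[0.44264386 0.13407813 0.01984793] 0.010485693833813623 29.844308495521545
[0.52443917 0.20616706 0.        ] -0.01649868125470917
[[[0,-0.1,0],[0,0.001,-0.008],0],[[0,0,0],[0,0.002,-0.008],0],[[0,0,0],[0,0.003,-0.007],0],[[0,0,0],[0,0.003,-0.008],0],[[0,0,0],[0,0.003,-0.007],0],[[0,0,0],[0,0.004,-0.007],0],[[0,0,0],[0,0.005,-0.007],0],[[0,0,0],[0,0.005,-0.006],0],[[0,0,0],[0,0.005,-0.006],0],[[0,0,0],[0,0.006,-0.005],0],[[0,0,0],[0,0.007,-0.005],0],[[0,0,0],[0,0.006,-0.005],0]]
[[[0,0,0],[0,0.007,-0.004],0],[[0,0,0],[0,0.007,-0.003],0],[[0,0,0],[0,0.008,-0.003],0],[[0,0,0],[0,0.007,-0.003],0],[[0,0,0],[0,0.008,-0.002],0],[[0,0,0],[0,0.008,-0.001],0],[[0,0,0],[0,0.008,-0.001],0],[[0,0,0],[0,0.008,0],0]]
```

Request:
servo_tool(moves=[[[0, 0, 0], [0, 0.001, -0.008], 0], [[0, 0, 0], [0, 0.002, -0.008], 0], [[0, 0, 0], [0, 0.003, -0.007], 0], [[0, 0, 0], [0, 0.003, -0.008], 0], [[0, 0, 0], [0, 0.003, -0.007], 0], [[0, 0, 0], [0, 0.004, -0.007], 0], [[0, 0, 0], [0, 0.005, -0.007], 0], [[0, 0, 0], [0, 0.005, -0.006], 0], [[0, 0, 0], [0, 0.005, -0.006], 0], [[0, 0, 0], [0, 0.006, -0.005], 0], [[0, 0, 0], [0, 0.007, -0.005], 0], [[0, 0, 0], [0, 0.006, -0.005], 0]])

```text
time: 38.35
ee_pos: [0.4787, 0.166, 0.1008]
tcp_rot: [-179.8, -0.1, 131.3]
wrist_force: [-14.7, -7.2, 12.4]
opening: 0.0109
grasp_force: 30.5
```

Request:
servo_tool(moves=[[[0, 0, 0], [0, 0.007, -0.004], 0], [[0, 0, 0], [0, 0.007, -0.003], 0], [[0, 0, 0], [0, 0.008, -0.003], 0], [[0, 0, 0], [0, 0.007, -0.003], 0], [[0, 0, 0], [0, 0.008, -0.002], 0], [[0, 0, 0], [0, 0.008, -0.001], 0], [[0, 0, 0], [0, 0.008, -0.001], 0], [[0, 0, 0], [0, 0.008, 0], 0], [[0, 0, 0], [0, 0, 0], 0], [[0, 0, 0], [0, 0, 0], 0]])

```text
time: 39.35
ee_pos: [0.5245, 0.2064, 0.1168]
tcp_rot: [-179.8, -0.1, 131.3]
wrist_force: [-16.6, -9.7, 12.9]
opening: 0.0107
grasp_force: 32.2
```

Request:
servo_tool(moves=[[[0, 0, 0], [0, 0.003, 0], 0], [[0, 0, 0], [0, 0.002, 0], 0], [[0, 0, 0], [0, 0, 0], 0], [[0, 0, 0], [0, 0, 0], 0]])

```text
time: 39.75
ee_pos: [0.5247, 0.2066, 0.1167]
tcp_rot: [-179.3, -0.1, 131.3]
wrist_force: [-35.3, -25.8, 24.7]
opening: 0.0105
grasp_force: 34.3
```

At its stop. I'll ease off, release and withdraw.

Request:
servo_tool(moves=[[[0, 0, 0], [0, -0.004, 0.001], 0], [[0, 0, 0], [0, 0, 0], 50], [[0, 0, 0], [0, 0, 0], 50], [[0, 0, 0], [0, 0, 0], 50], [[0, 0, 0], [0, 0, -0.03], 50], [[0, 0, 0], [0, 0, -0.05], 50], [[0, 0, 0], [0, 0, -0.05], 50], [[0, 0, 0], [-0.03, -0.04, 0], 50], [[0, 0, 0], [-0.03, -0.04, 0], 50], [[0, 0, 0], [-0.03, -0.04, 0], 50], [[0, 0, 0], [0, 0, 0], 50]])

```text
time: 40.85
ee_pos: [0.4959, 0.0569, 0.2444]
tcp_rot: [-180.0, -0.0, 131.1]
wrist_force: [0.3, 0.5, -0.3]
opening: 0.0423
grasp_force: 0.0
```

```bash
python3 - <<'E'
from h import *
im,d=snap("top","t13");P=cloud("top",d); print(bar_fit(P,.115,(.524,.207)))
im,d=snap("side","s13");P=cloud("side",d)
print([world("top",r["xyz"]).round(3) for r in mark_of("front_bar","top")])
for x,y in((.57,.29),(.652,.19)):
  m=(P[...,2]>.065)&(P[...,2]<.1)&(np.hypot(P[...,0]-x,P[...,1]-y)<.045)&(im.min(2)>140); q=P[m];c=q.mean(0);print(len(q),c)
E
```

```text
h.py:25: RuntimeWarning: Mean of empty slice.
  u=np.linalg.svd(q[:,:2]-q[:,:2].mean(0),full_matrices=False)[2][0]; s=(q[:,:2]-q[:,:2].mean(0))@u
  ret = um.true_divide(
Traceback (most recent call last):
  File "h.py", line 25, in bar_fit
    u=np.linalg.svd(q[:,:2]-q[:,:2].mean(0),full_matrices=False)[2][0]; s=(q[:,:2]-q[:,:2].mean(0))@u
      ~~~~~~~~~~~~~~~~~~~~~~~~~~~~~~~~~~~~~~~~~~~~~~~~~~~~~~~~~~~~~^^^
IndexError: index 0 is out of bounds for axis 0 with size 0
```

```bash
python3 - <<'E'
from h import *
im,d=snap("side","s14");P=cloud("side",d)
print([world("side",r["xyz"]).round(3) for r in mark_of("front_bar","side")])
m=(P[...,2]>.1)&(P[...,2]<.15)&(abs((P[...,0]-.524)*.749+(P[...,1]-.206)*.663)<.06)&(abs((P[...,0]-.524)*-.663+(P[...,1]-.206)*.749)<.08)&(im.min(2)>120)
q=P[m];print(len(q)); print(np.median((q[:,:2]-[.5244,.206])@[.749,.663]),q[:,2].max())
for x,y in((.57,.29),(.652,.19)):
  m=(P[...,2]>.065)&(P[...,2]<.1)&(np.hypot(P[...,0]-x,P[...,1]-y)<.045)&(im.min(2)>140); q=P[m];c=q.mean(0);print(len(q),c)
E
```

```text
[array([0.523, 0.212, 0.129])]
464
0.0015913895692807652 0.14194105824956302
938 [0.5693541  0.28679695 0.08210581]
745 [0.65017676 0.18455963 0.0820493 ]
```

View pics/s14.png

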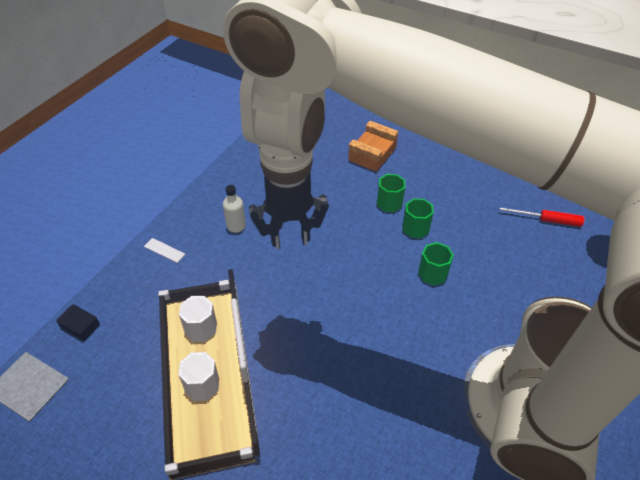

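The front is upright with the bar at about (240,340). Both pots stand mouth-down, the bottles and neck rest are untouched, and the gripper is clear. I'm handing it in.

```bash
python3 -c "
from workcell import job_done
print(job_done())"
```

```text
the job is handed in; nothing more can be done
None
```

Both aluminium pots are mouth-down on the case floor and the front is shut to its stop. The bottles and neck rest were not touched, and the job was handed in at about 41 s; no verdict was returned.

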